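# Clear up after breakfast: cutlery into the table caddy, boards in a pile

## Task

Clear up after breakfast: slide the flush cover of the wooden table caddy off the cutlery compartments and fully over the tea well, as far as it goes; then stand every knife, fork and spoon that lies on the table upright in the cutlery compartments, handle up; and stack all loose breakfast boards squarely, edges lined up, on the board that lies on the tray. Leave the other breakfast things standing where they are.

Things in the scene. Friction and masses are not known exactly. Their poses are not given: they have to be found in the camera images.
- caddy_cover (a joint): Sliding cover of the caddy, m: 0 = covers the cutlery compartments, 0.062 (end stop) = fully over the tea well. It starts at 0 to 0.015. It has no handle and lies flush; it slides along the caddy's +x with about 1.2 N of rail friction and stays where it is left.
- cover_top (a point): Centre of the cover's upper face (moves with it), 122 mm above the table. Flat brown wooden plate 54 mm (along the slide, caddy x) by 152 mm by 6 mm, flush with the rails at its two short ends and with the caddy's end walls.
- caddy: Fixed light wooden table caddy 126 (x) by 164 (y) by 122 mm high, at the left or right of the table (tray on the other). Origin: centre of its underside. -x side, roughly facing the robot: three cutlery compartments in a row along y, each 54 (x) by about 49 mm (y), floors 6 mm above the table, dividers to 115 mm, outer walls to 122 mm. +x side: the tea well with paper envelopes.
- cell_left (a point): Centre of the floor of the compartment at the caddy's +y end.
- cell_middle (a point): Centre of the floor of the middle compartment.
- cell_right (a point): Centre of the floor of the compartment at the caddy's -y end.
- tray: Fixed wooden tray 240 (x) by 150 (y) mm, floor 5 mm thick, rim 14 mm high and 6 mm thick. Origin: centre of its underside on the table.
- base_board: The wooden breakfast board that already lies on the tray: plain rectangular slab 170 (x) by 64 (y) by 14 mm, about 0.14 kg, loose. Origin: centre of its underside; z up. The pile is built on it.
- board_a: Loose wooden breakfast board, same as the one on the tray: slab 170 (x) by 64 (y) by 14 mm, 0.10 to 0.19 kg; lies flat on the table. Origin: centre of its underside; x is its long axis, z up. May be absent.
- board_b: Loose wooden breakfast board, same as the one on the tray: slab 170 (x) by 64 (y) by 14 mm, 0.10 to 0.19 kg; lies flat on the table. Origin: centre of its underside; x is its long axis, z up. May be absent.
- board_c: Loose wooden breakfast board, same as the one on the tray: slab 170 (x) by 64 (y) by 14 mm, 0.10 to 0.19 kg; lies flat on the table. Origin: centre of its underside; x is its long axis, z up. May be absent.
- knife: Loose steel table knife, blade 19 mm wide and 95 mm long, 200 mm long, 0.06 to 0.11 kg, lying flat. Origin: mid-length, on its underside; +x points along it to its tip (at x = +100 mm), handle butt at x = -100 mm. Handle 10 mm wide, 11 mm high, from x = -100 to +5 mm, swelling gently to 15 mm wide at x = -55 mm. May be absent.
- knife_tip (a point): Middle of the knife's tip, at x = +100 mm, 3 mm above its underside. Pressed on the brushed wooden table top, the tip holds well (friction about 0.9).
- fork: Loose steel table fork, four-tined head 24 mm wide and 54 mm long on a 7 mm neck, 200 mm long, 0.06 to 0.11 kg, lying flat. Origin: mid-length, on its underside; +x points along it to its tip (at x = +100 mm), handle butt at x = -100 mm. Handle 10 mm wide, 11 mm high, from x = -100 to +5 mm, swelling gently to 15 mm wide at x = -55 mm. May be absent.
- fork_tip (a point): Middle of the fork's tip, at x = +100 mm, 3 mm above its underside. Pressed on the brushed wooden table top, the tip holds well (friction about 0.9).
- spoon: Loose steel table spoon, bowl 35 mm wide and 52 mm long on a 7 mm neck, 200 mm long, 0.06 to 0.11 kg, lying flat. Origin: mid-length, on its underside; +x points along it to its tip (at x = +100 mm), handle butt at x = -100 mm. Handle 10 mm wide, 11 mm high, from x = -100 to +5 mm, swelling gently to 15 mm wide at x = -55 mm. May be absent.
- spoon_tip (a point): Middle of the spoon's tip, at x = +100 mm, 3 mm above its underside. Pressed on the brushed wooden table top, the tip holds well (friction about 0.9).
- glass: Small tumbler of juice, 72 mm across, 75 mm high; loose bystander, to be left standing where it is. Origin: centre of its underside.
- ramekin: Small clay bowl of dip, 82 mm across, 42 mm high; loose bystander, to be left standing where it is. Origin: centre of its underside.
- egg_cup: Egg cup with egg, 48 mm across, 70 mm high; loose bystander, to be left standing where it is. Origin: centre of its underside.
- salt: Salt shaker, 40 mm across, 58 mm high; loose bystander, to be left standing where it is. Origin: centre of its underside.
- jam: Jam jar, 68 mm across, 72 mm high; loose bystander, to be left standing where it is. Origin: centre of its underside.
- mug: White tea cup, 84 mm across plus handle, 65 mm high; loose bystander, to be left standing where it is. Origin: centre of its underside.
Things that resemble listed ones, but are neither listed nor needed, are in the scene too. What is shaped like the spoon but turquoise is not meant.

How it is judged:
On the way, in this order (a step that is already met when the one before it is completed fails the run):
1. the caddy's cover is fully over the tea well (value of joint caddy_cover above 0.058 m), for 0.2 s.
2. all the cutlery stands in the cutlery compartments, handles up, let go (angle between each of knife, fork, spoon's own x axis and vertical above 2.5 rad and x of knife_tip in the frame of caddy between -0.06 and -0.002 m and y of knife_tip in the frame of caddy between -0.08 and 0.08 m and z of knife_tip in the frame of caddy between 0 and 0.035 m and contact force between the fingers and knife below 0.05 N and x of fork_tip in the frame of caddy between -0.06 and -0.002 m and y of fork_tip in the frame of caddy between -0.08 and 0.08 m and z of fork_tip in the frame of caddy between 0 and 0.035 m and contact force between the fingers and fork below 0.05 N and x of spoon_tip in the frame of caddy between -0.06 and -0.002 m and y of spoon_tip in the frame of caddy between -0.08 and 0.08 m and z of spoon_tip in the frame of caddy between 0 and 0.035 m and contact force between the fingers and spoon below 0.05 N), for 0.2 s.
At the end, for the whole second after the job is handed in: Cover within 4 mm of its stop over the tea well; all cutlery stands let go in the cutlery compartments, tip at the floor, handle up (within 37 degrees of vertical); all boards lie flat in one pile, within 8 mm and 0.12 rad of the base board, which is still on the tray; all at rest (all of step 2 and value of joint caddy_cover above 0.058 m and horizontal distance between base_board and tray below 0.04 m and linear speed of each of knife, fork, spoon, board_a, board_b, board_c below 0.02 m/s and x of board_a in the frame of base_board between -0.008 and 0.008 m and y of board_a in the frame of base_board between -0.008 and 0.008 m and z of board_a in the frame of base_board between 0.009 and 0.06 m and angle between the x axis of each of board_a, board_b, board_c and the x axis of base_board, either way round below 0.12 rad and angle between the z axis of each of board_a, board_b, board_c and the z axis of base_board, either way round below 0.08 rad and x of board_b in the frame of base_board between -0.008 and 0.008 m and y of board_b in the frame of base_board between -0.008 and 0.008 m and z of board_b in the frame of base_board between 0.009 and 0.06 m and x of board_c in the frame of base_board between -0.008 and 0.008 m and y of board_c in the frame of base_board between -0.008 and 0.008 m and z of board_c in the frame of base_board between 0.009 and 0.06 m); the robot touches nothing.
It fails at once if a bystander is knocked over (angle between any of glass, ramekin, egg_cup, salt, jam, mug's own z axis and vertical above 0.6 rad).
It fails at once if a bystander is shoved more than 60 mm (distance of any of glass, ramekin, egg_cup, salt, jam, mug from where it was at the start of the episode above 0.06 m).
Of board_a, board_b, board_c only 2 to 3 are there at a start; the rules pass over those that are not, and their reading is None.
Of knife, fork, spoon only 2 to 3 are there at a start; the rules pass over those that are not, and their reading is None.
At some moment in a run one of board_a, board_b, board_c may be knocked a few centimetres aside while the robot is not near it.
It also fails if it takes over 210 s, if anything falls off the work surface, if the arm or the gripper's body presses on something with over 40 N, if the wrist force passes 120 N, or if a joint passes its speed limit or range.

## Robot

A 7-joint arm with a two-finger parallel gripper is mounted at the origin on the work surface. World frame = base frame: x ahead of the robot, y to its left, z up, the work surface at z = 0. Lengths are in m, angles in rad, forces in N, time in s.
With the tool pointing down it reaches from about 0.425 to 0.875 m from the base axis. Payload 4.7 kg.
Tool frame: the origin (TCP) lies at the very end of the fingers, on their centre line; the grasp point (between the pads) lies 19 mm behind it (grip_point_offset is the distance from the TCP to the grasp point, in m); x points along the fingers, z is the direction in which the jaws open and shut, and the axes are right-handed (so a half turn about x gives the same grasp; the last joint's range is limited). The gripper opens to 87 mm and grips with 3 to 60 N. Pads are 19 mm wide; open, the fingers measure 117 mm over their backs; the gripper's body (75 mm by 190 mm) begins 51 mm behind the grasp point.
Start: joints at [-1.211, 0.321, -0.07, 1.45, 0.023, 1.371, -0.057], TCP at [0.22, 0.612, 0.223] pointing down, gripper open.
Joint ranges: [-2.86, 2.86], [-0.3, 2.09], [-1.38, 1.24], [0.06, 2.45], [-1.56, 4.7], [0.09, 2.05], [-2.69, 2.69]. Speed limits (rad/s): [2.57, 2.57, 3.14, 3.14, 3.14, 3.14, 3.14].

## Interface

Orientations are given as a rotation vector (axis times angle).
In Python, from bench import get_state, get_image, calibration, close_job, grip_point_offset gives the robot as it stands.
- The arm moves only by the tool play_rows, never from a script. Its argument "targets" is a list of rows, each an object with "claw": the closure, from 0 (fully open) to 1 (shut); "linear": the shift along the tool's x, y, z as a fraction of full scale, a list of three; "rotation": the turn, a rotation vector about the tool's x, y, z as a fraction of full scale, a list of three. In form: [{"claw": claw, "linear": [x, y, z], "rotation": [wx, wy, wz]}, ...]. A call has 1 to 10 rows; each row shifts and turns the pose as measured when the row begins, along the tool's axes as they then stand; what a row does not reach is not made up. Full scale, the value 1, is 2.5 cm for a shift and 90 degrees for a turn. A row lasts 1/12 s, in which the tool goes at most 41.7 mm and 7.16 degrees, less where a joint would pass 70% of its speed; a pose out of reach is approached as far as the arm can. A call with a number of a shift or a turn outside -1 to 1 is refused whole. A call with a gripper value outside its range is refused whole. The fingers move at their own pace and stop on an object; "newtons" is the grip in N (left out, the last holds). Time passes only in rows, so rows that do not move let the fingers close. It gives the time, the measured TCP pose, the force and the opening at its end, in the units of the state.
- get_state(): the state, without advancing time (a new reading comes with each control period).
- get_image(name): name is "side" or "top" or "wrist"; returns the picture (480x640x3 uint8, blue, green, red); there is no depth.
- calibration(name): a dict with "fx", "fy", "cx", "cy" (pixels), "rvec" (rotation vector, rad) and "tvec" (3), from world to camera coordinates, as OpenCV has them; the wrist camera has in their place "hand_eye" (4x4, takes a point from camera to tool coordinates, whose origin is the TCP and whose axes are the tool frame's). Camera axes: x right, y down, z forward; pixel columns grow to the right and rows downward; lengths in m; the calibration is good to about 2 mm. A picture is of the moment at which its call begins: read the wrist's pose just before it. calibration takes no time and is no camera call.
- close_job(): hands the job in, once; it reports no verdict.
The state is a dict: "time": time; "joint_positions": joint angles; "qd": joint speeds; "joint_torque": joint torques, N m; "position": TCP position; "tool_rot": TCP orientation; "ft_force": force on the tool from outside, world axes, zero at the start; "torque": the same for the moment, N m; "grip_width": opening from 0.0 (shut) to 1.0 (fully open).
Only numpy, scipy, OpenCV 4.12 (cv2) and the standard library are available. Lean on these libraries where they do the work, as an engineer would, in place of code of your own. Each camera call takes 0.05 s, during which the arm holds its last target. There are 200 camera calls.

## Working session

There is one attempt and no reset: what is moved stays moved. The work goes in short steps, Python scripts to look and compute and a tool call to move; the robot and the scene stay as the last step left them, time stands still between calls to the robot, and variables do not carry over. Pictures are saved under pics/ and viewed, about 12 in all and at most 16, crops included, and the job is handed in when it is done.

Besides the shell and the picture viewer there is one more tool, called after "Request:" in YAML: its name, and indented under it one key for each argument. play_rows: Moves the arm, as the interface text tells. Shift numbers are shares of 2.5 cm and turn numbers shares of 90 degrees, none past 1 either way. Its arguments: {"type":"object","properties":{"targets":{"type":"array"},"newtons":{"type":"number"}},"required":["targets"]}

```bash
ls; mkdir -p pics; cat > h.py <<'E'
import numpy as np, cv2
from scipy.spatial.transform import Rotation as R
from bench import get_state, get_image, calibration, close_job, grip_point_offset
def cam(n):
    c=calibration(n); K=np.array([[c['fx'],0,c['cx']],[0,c['fy'],c['cy']],[0,0,1.]])
    if 'hand_eye' in c:
        s=get_state(); T=np.eye(4);T[:3,:3]=R.from_rotvec(s['tool_rot']).as_matrix();T[:3,3]=s['position']
        M=T@np.array(c['hand_eye']); return K,M[:3,:3],M[:3,3]
    Rm=R.from_rotvec(np.array(c['rvec']).ravel()).as_matrix(); t=np.array(c['tvec']).ravel()
    return K,Rm.T,-Rm.T@t
def ray(C,uv,z):
    K,Rm,o=C; uv=np.atleast_2d(np.asarray(uv,float))
    d=(np.c_[uv,np.ones(len(uv))]@np.linalg.inv(K).T)@Rm.T
    return o+d*((z-o[2])/d[:,2])[:,None]
def proj(C,P):
    K,Rm,o=C; p=(np.atleast_2d(P)-o)@Rm@K.T
    return p[:,:2]/p[:,2:]
def st():
    s=get_state(); print('t',round(s['time'],2),'pos',np.round(s['position'],4),'grip',round(s['grip_width'],3),'f',np.round(s['ft_force'],1)); print('q',np.round(s['joint_positions'],3)); print(np.round(R.from_rotvec(s['tool_rot']).as_matrix(),3).tolist())
E
python3 - <<'E'
from h import *
st(); print(grip_point_offset() if callable(grip_point_offset) else grip_point_offset)
for n in ['top','side']:
    C=cam(n); print(n,C[0][0,0],C[2]); cv2.imwrite(f'pics/{n}0.png',get_image(n))
E
```

```text
pics
t 0.0 pos [0.2202 0.611  0.2215] grip 1.001 f [-0.6 -0.3  0. ]
q [-1.211  0.322 -0.07   1.452  0.023  1.371 -0.057]
[[-0.001, -0.941, 0.339], [-0.002, 0.339, 0.941], [-1.0, -0.0, -0.002]]
0.0187
top 443.47956204189916 [ 0.27380794 -0.01241615  1.12748541]
side 444.7065503953308 [-0.02976813 -0.68078564  0.71095653]
```

View pics/top0.png

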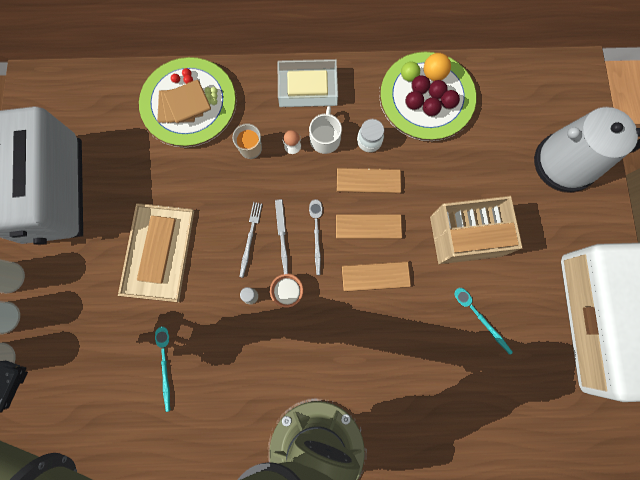

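View pics/side0.png

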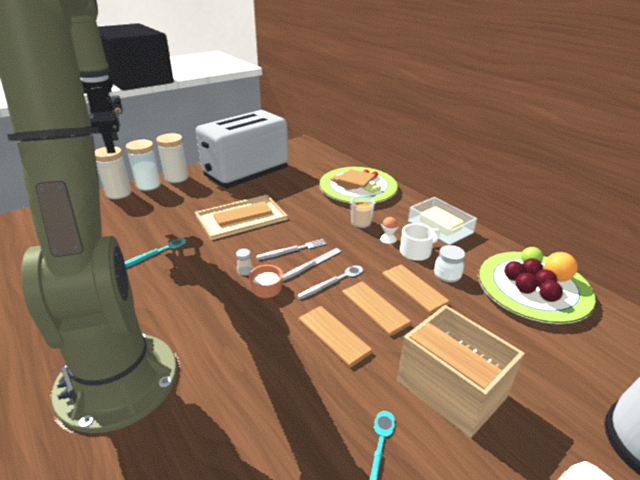

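Top view shows the fork (250,238), knife (282,235) and spoon (317,237), all grey steel. The two turquoise spoons at (165,370) and (483,320) are decoys. The loose boards are at (369,181), (369,226) and (376,276), the tray with its board at (157,253), and the caddy at (478,228) with its brown cover on the near side. Next I'll measure them.

```bash
cat > meas.py <<'E'
from h import *
C=cam('top'); im=cv2.imread('pics/top0.png') 
hsv=cv2.cvtColor(im,cv2.COLOR_BGR2HSV)
def rects(mask,z,amin,box):
    x0,y0,x1,y1=box; m=np.zeros_like(mask); m[y0:y1,x0:x1]=mask[y0:y1,x0:x1]
    out=[]
    for c in cv2.findContours(m,cv2.RETR_EXTERNAL,cv2.CHAIN_APPROX_NONE)[0]:
        if cv2.contourArea(c)<amin: continue
        w=ray(C,c[:,0,:],z)[:,:2].astype(np.float32)
        (cx,cy),(a,b),ang=cv2.minAreaRect(w*1000)
        if a<b: a,b,ang=b,a,ang+90
        out.append((c[:,0].mean(0).round(),round(cx,1),round(cy,1),round(a+1.5,1),round(b+1.5,1),round((ang+90)%180-90,1)))
    return out
if __name__=='__main__':
    for p in [(369,181),(369,226),(376,276),(157,250),(170,215),(478,240),(440,235),(470,205),(320,330),(400,200),(250,250),(317,240)]: print(p,hsv[p[1],p[0]])
E
python3 meas.py; python3 - <<'E'
import cv2
im=cv2.imread('pics/top0.png')
a=cv2.resize(im[180:280,415:540],None,fx=4.5,fy=4.5,interpolation=cv2.INTER_CUBIC)
cv2.imwrite('pics/cad0.png',a)
E
```

```text
(369, 181) [ 15 129 194]
(369, 226) [ 16 127 198]
(376, 276) [ 16 126 200]
(157, 250) [ 16 129 197]
(170, 215) [ 20  63 236]
(478, 240) [ 15 127 186]
(440, 235) [ 18  76 217]
(470, 205) [ 18  95 113]
(320, 330) [ 12 127  70]
(400, 200) [ 12 129 121]
(250, 250) [ 13 129  67]
(317, 240) [ 99   9 197]
```

View pics/cad0.png

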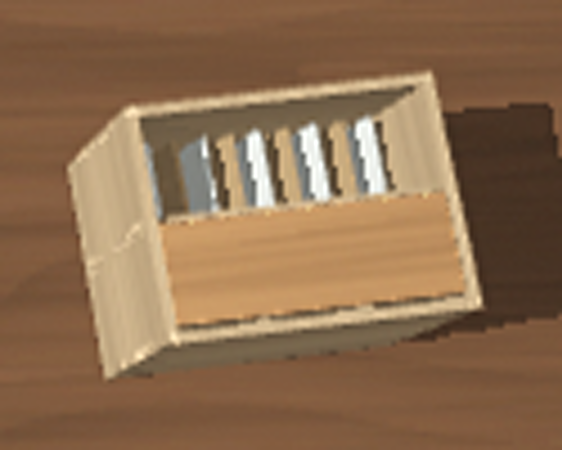

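The crop shows the caddy's rim corners at about (132,108), (432,72), (482,305) and (175,345). The cover lies on the near side, with a thin gap to the near wall, and the envelopes are in the well beyond.

```bash
python3 - <<'E'
from meas import *
H,S,V=cv2.split(hsv)
f=lambda c:(np.array(c)/4.5)+[415,180]-0.4
w=ray(C,f([(132,108),(432,72),(482,305),(175,345)]),.122)[:,:2]; print('caddy',w.round(4).tolist(),w.mean(0).round(4))
e=[np.linalg.norm(w[i]-w[(i+1)%4]) for i in range(4)]; print(np.round(e,3))
yv=(w[0]-w[1]+w[3]-w[2]);print('caddy yaw deg', np.degrees(np.arctan2(-yv[0],yv[1])))
w=ray(C,f([(160,222),(445,192),(465,292),(178,325)]),.122)[:,:2]; print('cover',w.mean(0).round(4),[round(float(np.linalg.norm(w[i]-w[(i+1)%4])),3) for i in range(2)])
br=((S>100)&(V>150)&(H>10)&(H<22)).astype(np.uint8)*255
for r in rects(br,.014,600,(325,160,420,300)): print('board',r)
for r in rects(br,.019,600,(115,200,200,305)): print('base',r)
li=((S<110)&(V>120)&(H>10)&(H<30)).astype(np.uint8)*255|br
for r in rects(li,.014,1500,(105,190,205,310)): print('tray',r)
gr=((S<60)&(V>90)).astype(np.uint8)*255
for b in [(236,195,266,285),(270,195,292,274),(303,195,330,285)]:
    for r in rects(gr,.006,80,b):
        print('cut',r)
C2=cam('side'); im2=cv2.imread('pics/side0.png')
# bystanders: centre of top pixel, rough
for n,uv,z in [('glass',(247,138),.075),('egg',(291,137),.07),('mug',(323,130),.065),('jam',(371,131),.072),('salt',(249,295),.058),('ramekin',(286,290),.042)]:
    print(n,ray(C,[uv],z)[0,:2].round(3))
E
```

```text
caddy [[0.5585, -0.317], [0.5739, -0.4767], [0.4489, -0.4876], [0.4324, -0.328]] [ 0.5034 -0.4023]
[0.16  0.126 0.16  0.127]
caddy yaw deg 5.691310732567259
cover [ 0.4761 -0.403 ] [0.15, 0.053]
board (array([375., 276.]), 405.3, -160.5, 170.4, 65.8, -87.8)
board (array([368., 226.]), 535.9, -149.4, 169.0, 62.5, 88.4)
board (array([368., 180.]), 660.2, -155.9, 168.4, 66.4, 87.0)
base (array([155., 249.]), 489.7, 395.2, 170.5, 62.8, -9.1)
tray (array([155., 253.]), 483.6, 395.5, 244.4, 153.5, -8.4)
cut (array([250., 235.]), 510.7, 160.4, 201.5, 25.7, -13.2)
cut (array([282., 236.]), 517.2, 75.4, 198.6, 21.1, 5.1)
cut (array([316., 236.]), 513.9, -12.5, 199.8, 35.6, -1.3)
glass [0.759 0.155]
egg [0.761 0.044]
mug [ 0.78  -0.039]
jam [ 0.771 -0.162]
salt [0.362 0.151]
ramekin [0.373 0.063]
```

Request:
play_rows:
  targets:
    - {"claw":1,"linear":[0,0,0],"rotation":[-0.074,0,0]}
    - {"claw":1,"linear":[0,0,0],"rotation":[-0.074,0,0]}
    - {"claw":1,"linear":[0,0,0],"rotation":[-0.074,0,0]}
    - {"claw":1,"linear":[0,-1,-0.7],"rotation":[0,0,0]}
    - {"claw":1,"linear":[0,-1,-0.7],"rotation":[0,0,0]}
    - {"claw":1,"linear":[0,-1,-0.7],"rotation":[0,0,0]}
    - {"claw":1,"linear":[0,-1,-0.7],"rotation":[0,0,0]}
    - {"claw":1,"linear":[0,-1,-0.7],"rotation":[0,0,0]}
    - {"claw":1,"linear":[0,-1,-0.7],"rotation":[0,0,0]}
    - {"claw":1,"linear":[0,-1,-0.7],"rotation":[0,0,0]}
  newtons: 20

```text
time: 0.93
position: [0.3918, 0.4927, 0.2139]
tool_rot: [-1.24, 1.204, 1.245]
ft_force: [0.1, 0.2, -0.3]
grip_width: 0.324
```

```bash
python3 -c "
from h import *
st()"
```

```text
t 0.93 pos [0.3918 0.4927 0.2139] grip 0.324 f [ 0.1  0.2 -0.3]
q [-0.926  0.291 -0.016  1.506  0.     1.358  0.671]
[[-0.012, -0.999, -0.042], [-0.008, -0.041, 0.999], [-1.0, 0.012, -0.008]]
```

```bash
cat > go.py <<'E'
# go.py x y z [jaw_azimuth_deg] : shift (units of 25mm) and turn (units of 90deg) in tool axes to reach target, tool down
import sys
from h import *
def go(x,y,z,az=None,pos=None,Rm=None):
    s=get_state(); Rm=R.from_rotvec(s['tool_rot']).as_matrix() if Rm is None else Rm
    az=np.degrees(np.arctan2(Rm[1,2],Rm[0,2])) if az is None else az
    a=np.radians(az); zt=np.array([np.cos(a),np.sin(a),0]); xt=np.array([0,0,-1.]); Rt=np.c_[xt,np.cross(zt,xt),zt]
    d=np.array([x,y,z])-np.array(s['position'] if pos is None else pos)
    rv=R.from_matrix(Rm.T@Rt).as_rotvec()/(np.pi/2)
    print('d mm',(d*1000).round(1),'lin(now axes)',(Rm.T@d/.025).round(2),'lin(target axes)',(Rt.T@d/.025).round(2),'rot',rv.round(4),'rows rot',np.ceil(np.linalg.norm(rv)/.0795))
if __name__=='__main__':
    go(*map(float,sys.argv[1:])); s=get_state(); print('t',round(s['time'],2),'f',np.round(s['ft_force'],1),'grip',round(s['grip_width'],3))
E
python3 go.py .55 0 .2 95.5
```

```text
d mm [ 158.2 -492.7  -13.9] lin(now axes) [  0.65  -5.51 -19.95] lin(target axes) [  0.56  -4.41 -20.22] rot [-0.0347 -0.0048 -0.0078] rows rot 1.0
t 0.93 f [ 0.1  0.2 -0.3] grip 0.324
```

Request:
play_rows:
  targets:
    - {"claw":1,"linear":[0,-0.24,-1],"rotation":[-0.035,-0.005,-0.008]}
    - {"claw":1,"linear":[0,-0.24,-1],"rotation":[0,0,0]}
    - {"claw":1,"linear":[0,-0.24,-1],"rotation":[0,0,0]}
    - {"claw":1,"linear":[0,-0.24,-1],"rotation":[0,0,0]}
    - {"claw":1,"linear":[0,-0.24,-1],"rotation":[0,0,0]}
    - {"claw":1,"linear":[0,-0.24,-1],"rotation":[0,0,0]}
    - {"claw":1,"linear":[0,-0.24,-1],"rotation":[0,0,0]}
    - {"claw":1,"linear":[0,-0.24,-1],"rotation":[0,0,0]}
    - {"claw":1,"linear":[0,-0.24,-1],"rotation":[0,0,0]}
    - {"claw":1,"linear":[0,-0.24,-1],"rotation":[0,0,0]}

```text
time: 1.77
position: [0.4797, 0.2332, 0.208]
tool_rot: [-1.28, 1.172, 1.279]
ft_force: [0.0, 0.5, -0.3]
grip_width: 0.006
```

Request:
play_rows:
  targets:
    - {"claw":1,"linear":[0,-0.22,-1],"rotation":[0,0,0]}
    - {"claw":1,"linear":[0,-0.22,-1],"rotation":[0,0,0]}
    - {"claw":1,"linear":[0,-0.22,-1],"rotation":[0,0,0]}
    - {"claw":1,"linear":[0,-0.22,-1],"rotation":[0,0,0]}
    - {"claw":1,"linear":[0,-0.22,-1],"rotation":[0,0,0]}
    - {"claw":1,"linear":[0,-0.22,-1],"rotation":[0,0,0]}
    - {"claw":1,"linear":[0,-0.22,-1],"rotation":[0,0,0]}
    - {"claw":1,"linear":[0,-0.22,-1],"rotation":[0,0,0]}
    - {"claw":1,"linear":[0,-0.22,-1],"rotation":[0,0,0]}
    - {"claw":1,"linear":[0,-0.22,-1],"rotation":[0,0,0]}

```text
time: 2.6
position: [0.5569, -0.0242, 0.2056]
tool_rot: [-1.278, 1.177, 1.283]
ft_force: [0.2, -1.0, 0.3]
grip_width: 0.005
```

Request:
play_rows:
  targets:
    - {"claw":1,"linear":[0,0.28,-1],"rotation":[0,0,0]}
    - {"claw":1,"linear":[0,0.28,-1],"rotation":[0,0,0]}
    - {"claw":1,"linear":[0,0.28,-1],"rotation":[0,0,0]}
    - {"claw":1,"linear":[0,0.28,-1],"rotation":[0,0,0]}
    - {"claw":1,"linear":[0,0.28,-1],"rotation":[0,0,0]}
    - {"claw":1,"linear":[0,0.28,-1],"rotation":[0,0,0]}
    - {"claw":1,"linear":[0,0.28,-1],"rotation":[0,0,0]}
    - {"claw":1,"linear":[0,0.28,-1],"rotation":[0,0,0]}
    - {"claw":1,"linear":[0,0.28,-1],"rotation":[0,0,0]}
    - {"claw":1,"linear":[0,0.28,-1],"rotation":[0,0,0]}

```text
time: 3.43
position: [0.5068, -0.2907, 0.2037]
tool_rot: [-1.276, 1.179, 1.29]
ft_force: [0.5, -0.7, 0.7]
grip_width: 0.007
```

```bash
python3 go.py .474 -.403 .13 95.5; python3 -c "
from h import *
st()"
```

```text
d mm [ -32.8 -112.3  -73.7] lin(now axes) [ 3.    1.68 -4.33] lin(target axes) [ 2.95  1.74 -4.34] rot [ 0.     -0.003  -0.0112] rows rot 1.0
t 3.43 f [ 0.5 -0.7  0.7] grip 0.007
t 3.43 pos [ 0.5068 -0.2907  0.2037] grip 0.007 f [ 0.5 -0.7  0.7]
q [-0.026  0.217  0.572  1.656 -0.106  1.315  2.23 ]
[[-0.017, -0.995, -0.096], [-0.006, -0.096, 0.995], [-1.0, 0.018, -0.005]]
```

Request:
play_rows:
  targets:
    - {"claw":1,"linear":[0.0,0.4,-1],"rotation":[0,-0.003,-0.011]}
    - {"claw":1,"linear":[0.2,0.4,-1],"rotation":[0,0,0]}
    - {"claw":1,"linear":[0.4,0.4,-1],"rotation":[0,0,0]}
    - {"claw":1,"linear":[0.5,0.4,-1],"rotation":[0,0,0]}
    - {"claw":1,"linear":[0.5,0.1,-0.3],"rotation":[0,0,0]}
    - {"claw":1,"linear":[0.5,0,0],"rotation":[0,0,0]}
    - {"claw":1,"linear":[0.5,0,0],"rotation":[0,0,0]}
    - {"claw":1,"linear":[0.2,0,0],"rotation":[0,0,0]}
    - {"claw":1,"linear":[0,0,0],"rotation":[0,0,0]}

```text
time: 4.18
position: [0.4692, -0.4098, 0.1271]
tool_rot: [-1.273, 1.168, 1.278]
ft_force: [0.6, -0.2, -0.2]
grip_width: 0.01
```

```bash
python3 go.py .474 -.403 .122 95.5
```

```text
d mm [ 4.8  6.8 -5.1] lin(now axes) [ 0.2  -0.22  0.26] lin(target axes) [ 0.2  -0.22  0.25] rot [-0.004   0.0006 -0.0024] rows rot 1.0
t 4.18 f [ 0.6 -0.2 -0.2] grip 0.01
```

Request:
play_rows:
  targets:
    - {"claw":1,"linear":[0.1,-0.2,0.25],"rotation":[0,0,0]}
    - {"claw":1,"linear":[0.1,0,0],"rotation":[0,0,0]}
    - {"claw":1,"linear":[0.1,0,0],"rotation":[0,0,0]}
    - {"claw":1,"linear":[0.1,0,0],"rotation":[0,0,0]}

```text
time: 4.52
position: [0.4808, -0.3992, 0.1225]
tool_rot: [-1.285, 1.159, 1.277]
ft_force: [-0.5, -1.0, 7.5]
grip_width: 0.006
```

Request:
play_rows:
  targets:
    - {"claw":1,"linear":[0.1,0,0],"rotation":[0,0,0]}
    - {"claw":1,"linear":[0.1,0,0],"rotation":[0,0,0]}

```text
time: 4.68
position: [0.4851, -0.3989, 0.1225]
tool_rot: [-1.295, 1.154, 1.273]
ft_force: [-0.7, 0.8, 6.5]
grip_width: 0.003
```

Request:
play_rows:
  targets:
    - {"claw":1,"linear":[0.15,-0.3,0],"rotation":[0,0,0]}
    - {"claw":1,"linear":[0.15,-0.3,0],"rotation":[0,0,0]}
    - {"claw":1,"linear":[0.15,-0.3,0],"rotation":[0,0,0]}
    - {"claw":1,"linear":[0.15,-0.3,0],"rotation":[0,0,0]}

```text
time: 5.02
position: [0.5244, -0.3954, 0.1225]
tool_rot: [-1.313, 1.142, 1.26]
ft_force: [-1.4, 1.2, 10.6]
grip_width: 0.005
```

Request:
play_rows:
  targets:
    - {"claw":1,"linear":[0.15,-0.3,0],"rotation":[0,0,0]}
    - {"claw":1,"linear":[0.15,-0.3,0],"rotation":[0,0,0]}
    - {"claw":1,"linear":[0.15,-0.3,0],"rotation":[0,0,0]}
    - {"claw":1,"linear":[0.15,-0.3,0],"rotation":[0,0,0]}

```text
time: 5.35
position: [0.5552, -0.3956, 0.1225]
tool_rot: [-1.324, 1.145, 1.257]
ft_force: [-9.6, -0.1, 14.4]
grip_width: 0.005
```

```bash
python3 -c "
from h import *
st()
C=cam('side');im=get_image('side');u,v=proj(C,[.5,-.4,.12])[0].astype(int)
print(u,v);cv2.imwrite('pics/s1.png',cv2.resize(im[v-90:v+90,u-120:u+120],None,fx=3,fy=3))"
```

```text
t 5.35 pos [ 0.5552 -0.3956  0.1225] grip 0.005 f [-9.6 -0.1 14.4]
q [ 0.146  0.462  0.578  1.545 -0.273  1.174  2.457]
[[0.034, -0.993, -0.113], [-0.02, -0.113, 0.993], [-0.999, -0.031, -0.024]]
460 345
```

View pics/s1.png

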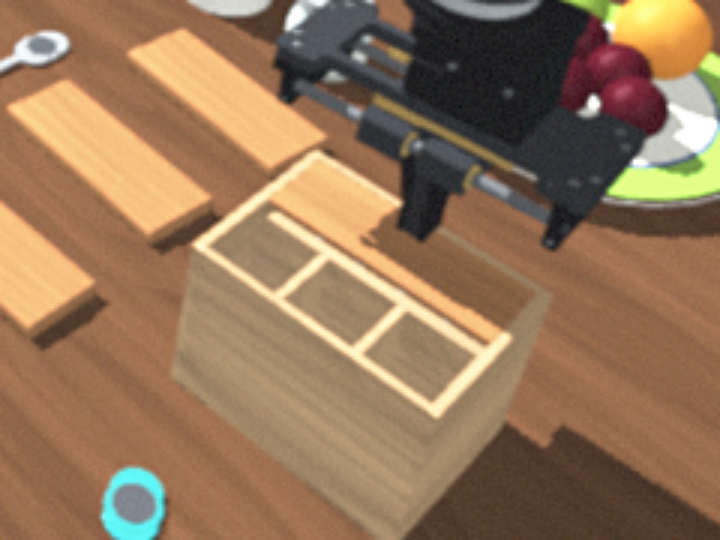

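The cover is over the tea well against its stop (x-force −9.6 N) and the three cells are open. I'll nudge it once more, then lift and go to the spoon.

Request:
play_rows:
  targets:
    - {"claw":1,"linear":[0.1,-0.3,0],"rotation":[0,0,0]}
    - {"claw":1,"linear":[0,-0.1,0],"rotation":[0,0,0]}
    - {"claw":1,"linear":[-0.6,0,0],"rotation":[0,0,0]}
    - {"claw":1,"linear":[-1,0,0],"rotation":[0,0,0]}
    - {"claw":1,"linear":[-1,0,0],"rotation":[0,0,0]}

```text
time: 5.82
position: [0.5664, -0.3861, 0.1848]
tool_rot: [-1.326, 1.14, 1.268]
ft_force: [0.5, -0.1, 0.1]
grip_width: 0.009
```

```bash
python3 go.py .444 -.011 .17 88.7; python3 -c "
from h import *
st()"
```

```text
d mm [-122.4  375.1  -14.8] lin(now axes) [ 0.21  3.04 15.5 ] lin(target axes) [ 0.59  5.23 14.89] rot [ 0.0923 -0.011   0.0187] rows rot 2.0
t 5.82 f [ 0.5 -0.1  0.1] grip 0.009
t 5.82 pos [ 0.5664 -0.3861  0.1848] grip 0.009 f [ 0.5 -0.1  0.1]
q [ 0.126  0.429  0.587  1.459 -0.248  1.293  2.425]
[[0.03, -0.992, -0.122], [-0.016, -0.122, 0.992], [-0.999, -0.028, -0.019]]
```

Request:
play_rows:
  targets:
    - {"claw":0,"linear":[0,0.2,1],"rotation":[0.046,-0.005,0.009]}
    - {"claw":0,"linear":[0,0.3,1],"rotation":[0.046,-0.005,0.009]}
    - {"claw":0,"linear":[0,0.35,1],"rotation":[0,0,0]}
    - {"claw":0,"linear":[0,0.35,1],"rotation":[0,0,0]}
    - {"claw":0,"linear":[0,0.35,1],"rotation":[0,0,0]}
    - {"claw":0,"linear":[0,0.35,1],"rotation":[0,0,0]}
    - {"claw":0,"linear":[0,0.35,1],"rotation":[0,0,0]}
    - {"claw":0,"linear":[0,0.35,1],"rotation":[0,0,0]}
    - {"claw":0,"linear":[0,0.35,1],"rotation":[0,0,0]}
    - {"claw":0,"linear":[0,0.35,1],"rotation":[0,0,0]}

```text
time: 6.65
position: [0.4897, -0.121, 0.1905]
tool_rot: [-1.21, 1.208, 1.177]
ft_force: [0.8, 0.5, 0.2]
grip_width: 0.681
```

Request:
play_rows:
  targets:
    - {"claw":0,"linear":[0.2,0.35,1],"rotation":[0,0,0]}
    - {"claw":0,"linear":[0.4,0.35,1],"rotation":[0,0,0]}
    - {"claw":0,"linear":[0.5,0.35,0.9],"rotation":[0,0,0]}
    - {"claw":0,"linear":[0.5,0.3,0.6],"rotation":[0,0,0]}
    - {"claw":0,"linear":[0.5,0.2,0.3],"rotation":[0,0,0]}
    - {"claw":0,"linear":[0,0,0],"rotation":[0,0,0]}

```text
time: 7.15
position: [0.4517, -0.0066, 0.1383]
tool_rot: [-1.226, 1.184, 1.19]
ft_force: [-0.5, -0.2, -0.0]
grip_width: 0.99
```

```bash
python3 go.py .444 -.011 .03 88.7
```

```text
d mm [  -7.7   -4.4 -108.3] lin(now axes) [ 4.32  0.44 -0.18] lin(target axes) [ 4.33  0.31 -0.18] rot [0.0169 0.0009 0.0195] rows rot 1.0
t 7.15 f [-0.5 -0.2 -0. ] grip 0.99
```

Request:
play_rows:
  targets:
    - {"claw":0,"linear":[0.5,0.3,-0.18],"rotation":[0.017,0,0.02]}
    - {"claw":0,"linear":[0.5,0,0],"rotation":[0,0,0]}
    - {"claw":0,"linear":[0,0,0],"rotation":[0,0,0]}

```text
time: 7.4
position: [0.4452, -0.0103, 0.1135]
tool_rot: [-1.191, 1.218, 1.194]
ft_force: [-0.0, 0.3, 0.8]
grip_width: 1.0
```

```bash
python3 go.py .444 -.011 .002 88.7; python3 - <<'E'
from h import *
C=cam('wrist'); im=get_image('wrist'); cv2.imwrite('pics/w1.png',im)
print(C[2], C[1][:,2], proj(C,[[.444,-.011,.011],[.614,-.015,.003],[.414,-.0103,.011]]))
E
```

```text
d mm [  -1.2   -0.7 -111.5] lin(now axes) [ 4.46  0.04 -0.04] lin(target axes) [ 4.46  0.05 -0.03] rot [ 0.0002  0.0016 -0.0005] rows rot 1.0
t 7.4 f [-0.   0.3  0.8] grip 1.0
[ 0.36910618 -0.00759944  0.2759924 ] [ 0.27316856 -0.00410468 -0.96195743] [[320.90690179 245.03979686]
 [321.25696869 428.81694192]
 [320.83384214 204.50134852]]
```

View pics/w1.png

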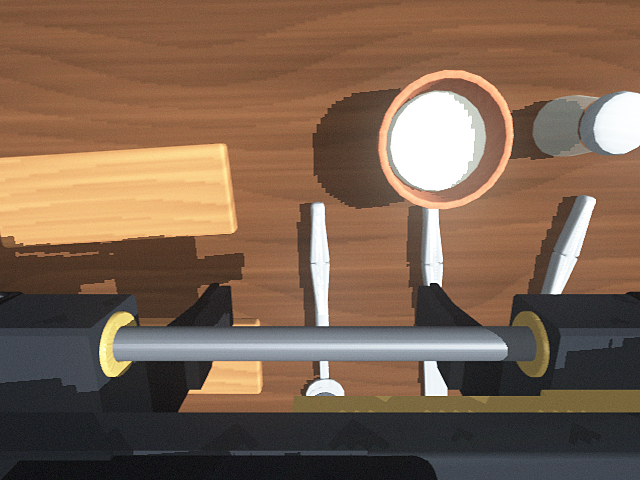

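The wrist view shows the spoon butt at (318,204), against a predicted (321,204). That agrees, so I'll descend and grip lightly.

Request:
play_rows:
  targets:
    - {"claw":0,"linear":[1,0,0],"rotation":[0,0,0]}
    - {"claw":0,"linear":[1,0,0],"rotation":[0,0,0]}
    - {"claw":0,"linear":[1,0,0],"rotation":[0,0,0]}
    - {"claw":0,"linear":[0.8,0,0],"rotation":[0,0,0]}
    - {"claw":0,"linear":[0.3,0,0],"rotation":[0,0,0]}
    - {"claw":0,"linear":[0,0,0],"rotation":[0,0,0]}
  newtons: 3

```text
time: 7.95
position: [0.4537, -0.0152, 0.0142]
tool_rot: [-1.188, 1.216, 1.178]
ft_force: [-0.4, 0.6, 0.5]
grip_width: 0.998
```

```bash
python3 go.py .444 -.011 .002 88.7
```

```text
d mm [ -9.7   4.2 -12.2] lin(now axes) [0.48 0.4  0.15] lin(target axes) [0.49 0.39 0.16] rot [-0.0067  0.0014  0.0065] rows rot 1.0
t 7.95 f [-0.4  0.6  0.5] grip 0.998
```

Request:
play_rows:
  targets:
    - {"claw":0,"linear":[0.3,0.4,0.15],"rotation":[-0.007,0,0.006]}
    - {"claw":0,"linear":[0.15,0,0],"rotation":[0,0,0]}
    - {"claw":1,"linear":[0,0,0],"rotation":[0,0,0]}
    - {"claw":1,"linear":[0,0,0],"rotation":[0,0,0]}
    - {"claw":1,"linear":[0,0,0],"rotation":[0,0,0]}
    - {"claw":1,"linear":[0,0,0],"rotation":[0,0,0]}
    - {"claw":1,"linear":[0,0,0],"rotation":[0,0,0]}
    - {"claw":1,"linear":[0,0,0],"rotation":[0,0,0]}
    - {"claw":1,"linear":[0,0,0],"rotation":[0,0,0]}
    - {"claw":1,"linear":[0,0,0],"rotation":[0,0,0]}

```text
time: 8.78
position: [0.4483, -0.0109, 0.0078]
tool_rot: [-1.194, 1.21, 1.188]
ft_force: [0.1, -0.5, -0.1]
grip_width: 0.476
```

Request:
play_rows:
  targets:
    - {"claw":1,"linear":[0,0,0],"rotation":[0,0,0]}
    - {"claw":1,"linear":[0,0,0],"rotation":[0,0,0]}
    - {"claw":1,"linear":[0,0,0],"rotation":[0,0,0]}
    - {"claw":1,"linear":[0,0,0],"rotation":[0,0,0]}
    - {"claw":1,"linear":[0,0,0],"rotation":[0,0,0]}

```text
time: 9.2
position: [0.4483, -0.011, 0.0079]
tool_rot: [-1.194, 1.21, 1.188]
ft_force: [-0.5, 1.0, 0.0]
grip_width: 0.16
```

```bash
python3 go.py .444 -.011 .002 88.7
```

```text
d mm [-4.3 -0.  -5.9] lin(now axes) [ 0.23  0.18 -0.01] lin(target axes) [ 0.23  0.17 -0.  ] rot [0.     0.0027 0.0059] rows rot 1.0
t 9.2 f [-0.5  1.   0. ] grip 0.16
```

Request:
play_rows:
  targets:
    - {"claw":0.7,"linear":[0,0,0],"rotation":[0,0,0]}
    - {"claw":0.7,"linear":[0,0,0],"rotation":[0,0,0]}
    - {"claw":0.7,"linear":[0.25,0.35,0],"rotation":[0,0,0.006]}
    - {"claw":0.7,"linear":[0.15,0,0],"rotation":[0,0,0]}
    - {"claw":0.7,"linear":[0,0,0],"rotation":[0,0,0]}

```text
time: 9.62
position: [0.439, -0.0105, 0.0008]
tool_rot: [-1.187, 1.218, 1.198]
ft_force: [-0.1, 0.1, -0.4]
grip_width: 0.291
```

```bash
python3 go.py .444 -.011 .002 88.7
```

```text
d mm [ 5.  -0.5  1.2] lin(now axes) [-0.05 -0.2  -0.02] lin(target axes) [-0.05 -0.2  -0.02] rot [ 0.0002  0.0037 -0.0023] rows rot 1.0
t 9.62 f [-0.1  0.1 -0.4] grip 0.291
```

Request:
play_rows:
  targets:
    - {"claw":1,"linear":[-0.1,0,0],"rotation":[0,0,0]}
    - {"claw":1,"linear":[0,0,0],"rotation":[0,0,0]}
    - {"claw":1,"linear":[0,0,0],"rotation":[0,0,0]}
    - {"claw":1,"linear":[0,0,0],"rotation":[0,0,0]}
    - {"claw":1,"linear":[0,0,0],"rotation":[0,0,0]}
    - {"claw":1,"linear":[0,0,0],"rotation":[0,0,0]}
    - {"claw":1,"linear":[0,0,0],"rotation":[0,0,0]}
    - {"claw":1,"linear":[0,0,0],"rotation":[0,0,0]}

```text
time: 10.28
position: [0.4375, -0.0105, 0.0026]
tool_rot: [-1.186, 1.219, 1.2]
ft_force: [0.2, -0.3, 3.9]
grip_width: 0.142
```

Request:
play_rows:
  targets:
    - {"claw":1,"linear":[-0.45,-0.02,0],"rotation":[0,0,0]}
    - {"claw":1,"linear":[-0.45,-0.04,0],"rotation":[0,0,0]}
    - {"claw":1,"linear":[-0.45,-0.08,0],"rotation":[0,0,0]}
    - {"claw":1,"linear":[-0.45,-0.1,0],"rotation":[0,0,0]}
    - {"claw":1,"linear":[-0.43,-0.14,0],"rotation":[0,0,0]}
    - {"claw":1,"linear":[-0.42,-0.16,0],"rotation":[0,0,0]}
    - {"claw":1,"linear":[-0.41,-0.2,0],"rotation":[0,0,0]}
    - {"claw":1,"linear":[-0.4,-0.22,0],"rotation":[0,0,0]}

```text
time: 10.95
position: [0.4558, -0.0119, 0.0858]
tool_rot: [-1.181, 1.232, 1.209]
ft_force: [0.3, 0.3, -0.9]
grip_width: 0.143
```

```bash
python3 - <<'E'
from h import *
st(); im=get_image('side');C=cam('side');s=get_state();u,v=proj(C,s['position'])[0].astype(int);print(u,v)
cv2.imwrite('pics/s2.png',cv2.resize(im[v-60:v+90,max(u-100,0):u+100],None,fx=3,fy=3))
E
```

```text
t 10.95 pos [ 0.4558 -0.0119  0.0858] grip 0.143 f [ 0.3  0.3 -0.9]
q [-0.402  0.037  0.382  2.074 -0.021  1.053  1.539]
[[-0.02, -1.0, 0.022], [0.004, 0.022, 1.0], [-1.0, 0.02, 0.003]]
312 261
```

View pics/s2.png

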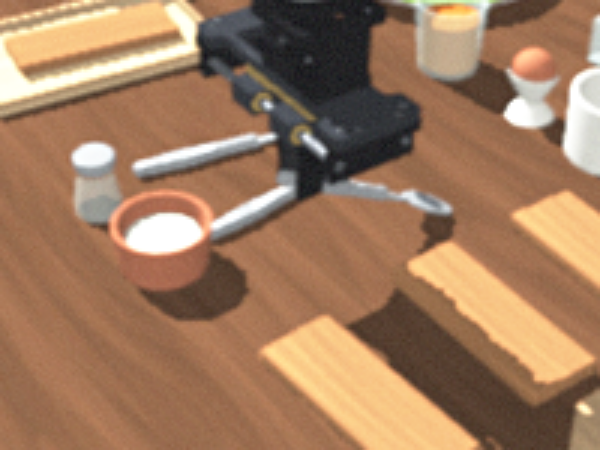

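```bash
cat > tip.py <<'E'
import sys
from h import *
def tipy(uv,y,n='side'):
    K,Rm,o=cam(n); d=Rm@np.linalg.inv(K)@np.array([*uv,1.]); return o+d*((y-o[1])/d[1])
if __name__=='__main__':
    print(tipy([float(sys.argv[1]),float(sys.argv[2])],float(sys.argv[3])).round(4))
E
python3 tip.py 361 271 -.015
```

```text
[ 0.6145 -0.015  -0.009 ]
```

The ray cast puts the spoon tip at (0.6145, z≈0), still on the table. The spoon is therefore pivoting in the grip as intended, and I'll continue the arc.

Request:
play_rows:
  targets:
    - {"claw":1,"linear":[-0.51,-0.32,0],"rotation":[0,0,0]}
    - {"claw":1,"linear":[-0.48,-0.36,0],"rotation":[0,0,0]}
    - {"claw":1,"linear":[-0.45,-0.41,0],"rotation":[0,0,0]}
    - {"claw":1,"linear":[-0.41,-0.45,0],"rotation":[0,0,0]}
    - {"claw":1,"linear":[-0.38,-0.48,0],"rotation":[0,0,0]}
    - {"claw":1,"linear":[-0.34,-0.51,0],"rotation":[0,0,0]}
    - {"claw":1,"linear":[-0.28,-0.54,0],"rotation":[0,0,0]}

```text
time: 11.58
position: [0.5359, -0.0137, 0.1573]
tool_rot: [-1.179, 1.234, 1.212]
ft_force: [0.4, 0.1, -0.8]
grip_width: 0.142
```

Request:
play_rows:
  targets:
    - {"claw":1,"linear":[-0.22,-0.57,0],"rotation":[0,0,0]}
    - {"claw":1,"linear":[-0.18,-0.59,0],"rotation":[0,0,0]}
    - {"claw":1,"linear":[-0.12,-0.6,0],"rotation":[0,0,0]}
    - {"claw":1,"linear":[-0.08,-0.6,0],"rotation":[0,0,0]}
    - {"claw":1,"linear":[0,-0.4,0],"rotation":[0,0,0]}
    - {"claw":1,"linear":[0,0,0],"rotation":[0,0,0]}

```text
time: 12.08
position: [0.6107, -0.0147, 0.1692]
tool_rot: [-1.181, 1.236, 1.214]
ft_force: [-0.4, 0.2, -0.7]
grip_width: 0.136
```

```bash
python3 - <<'E'
from h import *
st(); im=get_image('side');C=cam('side');s=get_state();u,v=proj(C,s['position'])[0].astype(int);print(u,v)
cv2.imwrite('pics/s3.png',cv2.resize(im[v-60:v+110,u-100:u+100],None,fx=3,fy=3))
E
```

```text
t 12.08 pos [ 0.6107 -0.0147  0.1692] grip 0.136 f [-0.4  0.2 -0.7]
q [-0.351  0.298  0.405  1.615 -0.122  1.279  1.627]
[[-0.025, -0.999, 0.02], [0.002, 0.02, 1.0], [-1.0, 0.025, 0.002]]
364 213
```

View pics/s3.png

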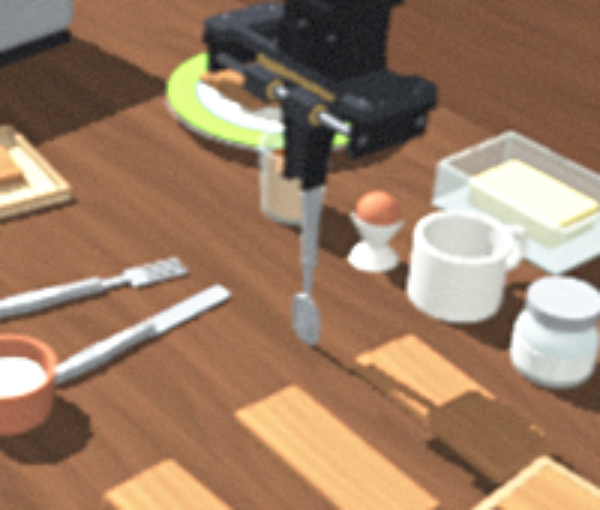

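The spoon now stands vertical in the grip, bowl at about (305,320) in the crop. I'll tighten the grip, lift and turn the jaws to the caddy's x.

Request:
play_rows:
  targets:
    - {"claw":1,"linear":[0,0,0],"rotation":[0,0,0]}
    - {"claw":1,"linear":[0,0,0],"rotation":[0,0,0]}
    - {"claw":1,"linear":[-0.5,0,0],"rotation":[0,0,0]}
    - {"claw":1,"linear":[-0.6,0,0],"rotation":[0.07,0,0]}
    - {"claw":1,"linear":[-0.6,0,0],"rotation":[0.07,0,0]}
    - {"claw":1,"linear":[-0.6,0,0],"rotation":[0.07,0,0]}
    - {"claw":1,"linear":[-0.6,0,0],"rotation":[0.07,0,0]}
    - {"claw":1,"linear":[-0.6,0,0],"rotation":[0.07,0,0]}
    - {"claw":1,"linear":[-0.6,0,0],"rotation":[0.07,0,0]}
    - {"claw":1,"linear":[-0.6,0,0],"rotation":[0.07,0,0]}
  newtons: 20

```text
time: 12.97
position: [0.6042, -0.0152, 0.2922]
tool_rot: [-0.571, 1.525, 0.601]
ft_force: [0.3, 0.4, -0.1]
grip_width: 0.132
```

Request:
play_rows:
  targets:
    - {"claw":1,"linear":[-0.6,0,0],"rotation":[0.07,0,0]}
    - {"claw":1,"linear":[-0.6,0,0],"rotation":[0.07,0,0]}
    - {"claw":1,"linear":[-0.3,0,0],"rotation":[0.07,0,0]}
    - {"claw":1,"linear":[0,0,0],"rotation":[0.07,0,0]}
    - {"claw":1,"linear":[0,0,0],"rotation":[0.07,0,0]}
    - {"claw":1,"linear":[0,0,0],"rotation":[0.07,0,0]}
    - {"claw":1,"linear":[0,0,0],"rotation":[0,0,0]}

```text
time: 13.55
position: [0.6024, -0.0162, 0.3437]
tool_rot: [-0.029, 1.599, 0.047]
ft_force: [-0.3, 0.1, -0.7]
grip_width: 0.129
```

```bash
python3 go.py .4785 -.456 .335 5.6
```

```text
d mm [-123.9 -439.8   -8.7] lin(now axes) [  0.29 -17.34  -5.79] lin(target axes) [  0.35 -17.03  -6.65] rot [-0.0315 -0.0175 -0.0084] rows rot 1.0
t 13.55 f [-0.3  0.1 -0.7] grip 0.129
```

Request:
play_rows:
  targets:
    - {"claw":1,"linear":[0,-0.6,-0.2],"rotation":[-0.03,-0.017,-0.008]}
    - {"claw":1,"linear":[0,-1,-0.39],"rotation":[0,0,0]}
    - {"claw":1,"linear":[0,-1,-0.39],"rotation":[0,0,0]}
    - {"claw":1,"linear":[0,-1,-0.39],"rotation":[0,0,0]}
    - {"claw":1,"linear":[0,-1,-0.39],"rotation":[0,0,0]}
    - {"claw":1,"linear":[0,-1,-0.39],"rotation":[0,0,0]}
    - {"claw":1,"linear":[0,-1,-0.39],"rotation":[0,0,0]}
    - {"claw":1,"linear":[0,-1,-0.39],"rotation":[0,0,0]}
    - {"claw":1,"linear":[0,-1,-0.39],"rotation":[0,0,0]}
    - {"claw":1,"linear":[0,-1,-0.39],"rotation":[0,0,0]}

```text
time: 14.38
position: [0.5327, -0.2638, 0.3468]
tool_rot: [-0.11, 1.564, 0.128]
ft_force: [-0.4, 0.5, -0.6]
grip_width: 0.125
```

Request:
play_rows:
  targets:
    - {"claw":1,"linear":[0,-1,-0.39],"rotation":[0,0,0]}
    - {"claw":1,"linear":[0,-1,-0.39],"rotation":[0,0,0]}
    - {"claw":1,"linear":[0,-1,-0.39],"rotation":[0,0,0]}
    - {"claw":1,"linear":[0,-1,-0.39],"rotation":[0,0,0]}
    - {"claw":1,"linear":[0,-0.7,-0.3],"rotation":[0,0,0]}
    - {"claw":1,"linear":[0,0,0],"rotation":[0,0,0]}

```text
time: 14.88
position: [0.496, -0.3979, 0.3483]
tool_rot: [-0.12, 1.563, 0.138]
ft_force: [-0.9, -0.3, -0.3]
grip_width: 0.128
```

```bash
python3 go.py .4785 -.456 .335 5.6
```

```text
d mm [-17.5 -58.1 -13.3] lin(now axes) [ 0.5  -2.19 -1.07] lin(target axes) [ 0.53 -2.25 -0.92] rot [ 0.0423  0.0029 -0.0074] rows rot 1.0
t 14.88 f [-0.9 -0.3 -0.3] grip 0.128
```

Request:
play_rows:
  targets:
    - {"claw":1,"linear":[0,-0.75,-0.33],"rotation":[0.04,0.003,-0.007]}
    - {"claw":1,"linear":[0,-0.75,-0.33],"rotation":[0,0,0]}
    - {"claw":1,"linear":[0,-0.75,-0.3],"rotation":[0,0,0]}
    - {"claw":1,"linear":[0,0,0],"rotation":[0,0,0]}
    - {"claw":1,"linear":[0,0,0],"rotation":[0,0,0]}

```text
time: 15.3
position: [0.4781, -0.4554, 0.3492]
tool_rot: [-0.084, 1.567, 0.094]
ft_force: [0.9, 1.0, -0.2]
grip_width: 0.127
```

```bash
python3 go.py .4785 -.456 .335 5.6; python3 - <<'E'
from h import *
im=get_image('side');C=cam('side');s=get_state();u,v=proj(C,[.5,-.41,.2])[0].astype(int);print(u,v)
cv2.imwrite('pics/s4.png',cv2.resize(im[v-100:v+140,u-100:u+140],None,fx=2.5,fy=2.5))
E
```

```text
d mm [  0.4  -0.6 -14.2] lin(now axes) [ 0.57 -0.03  0.01] lin(target axes) [ 0.57 -0.03  0.01] rot [ 0.0098  0.0013 -0.0038] rows rot 1.0
t 15.3 f [ 0.9  1.  -0.2] grip 0.127
474 316
```

View pics/s4.png

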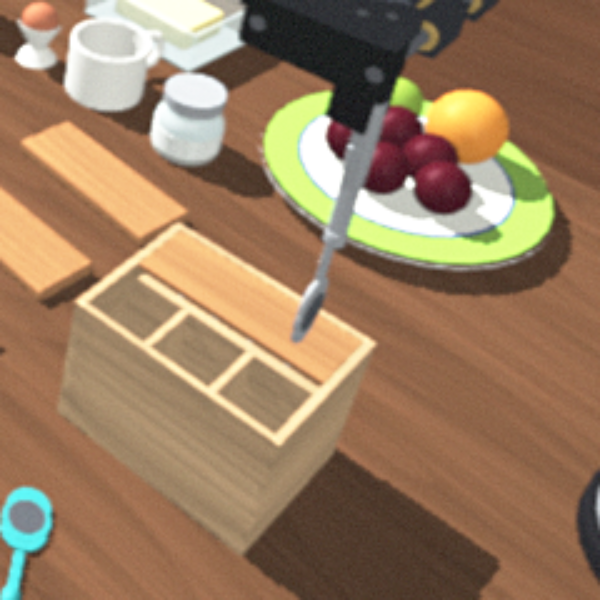

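```bash
python3 tip.py 494 350 -.456; python3 tip.py 494 350 -.446;python3 tip.py 494 350 -.466
```

```text
[ 0.5028 -0.456   0.1579]
[ 0.5265 -0.446   0.1333]
[ 0.4791 -0.466   0.1825]
```

Request:
play_rows:
  targets:
    - {"claw":1,"linear":[0.5,0.2,0],"rotation":[0.01,0,-0.004]}
    - {"claw":1,"linear":[0.5,0,0],"rotation":[0,0,0]}
    - {"claw":1,"linear":[0.5,0,0],"rotation":[0,0,0]}
    - {"claw":1,"linear":[0.5,0,0],"rotation":[0,0,0]}
    - {"claw":1,"linear":[0.3,0,0],"rotation":[0,0,0]}
    - {"claw":1,"linear":[0,0,0],"rotation":[0,0,0]}

```text
time: 15.85
position: [0.4818, -0.4428, 0.2895]
tool_rot: [-0.086, 1.563, 0.092]
ft_force: [-0.4, 0.3, -1.9]
grip_width: 0.13
```

```bash
python3 go.py .478 -.453 .182 5.6
```

```text
d mm [  -3.8  -10.2 -107.5] lin(now axes) [ 4.3  -0.4  -0.22] lin(target axes) [ 4.3  -0.39 -0.19] rot [ 0.01    0.0041 -0.0022] rows rot 1.0
t 15.85 f [-0.4  0.3 -1.9] grip 0.13
```

Request:
play_rows:
  targets:
    - {"claw":1,"linear":[0.2,-0.4,-0.15],"rotation":[0.01,0,0]}
    - {"claw":1,"linear":[0.5,-0.07,0],"rotation":[0,0,0]}
    - {"claw":1,"linear":[0.5,-0.07,0],"rotation":[0,0,0]}
    - {"claw":1,"linear":[0.5,-0.07,0],"rotation":[0,0,0]}
    - {"claw":1,"linear":[0.5,-0.07,0],"rotation":[0,0,0]}
    - {"claw":1,"linear":[0,0,0],"rotation":[0,0,0]}

```text
time: 16.35
position: [0.4812, -0.4608, 0.2295]
tool_rot: [-0.075, 1.562, 0.081]
ft_force: [-0.7, 1.0, -1.3]
grip_width: 0.133
```

```bash
python3 go.py .478 -.453 .182 5.6
```

```text
d mm [ -3.2   7.8 -47.5] lin(now axes) [ 1.9   0.32 -0.11] lin(target axes) [ 1.9   0.32 -0.1 ] rot [ 0.001   0.0048 -0.0021] rows rot 1.0
t 16.35 f [-0.7  1.  -1.3] grip 0.133
```

Request:
play_rows:
  targets:
    - {"claw":1,"linear":[0.5,0.25,-0.1],"rotation":[0,0.005,0]}
    - {"claw":1,"linear":[0.5,0,0],"rotation":[0,0,0]}
    - {"claw":1,"linear":[0.5,0,0],"rotation":[0,0,0]}
    - {"claw":1,"linear":[0.3,0,0],"rotation":[0,0,0]}
    - {"claw":1,"linear":[0,0,0],"rotation":[0,0,0]}

```text
time: 16.77
position: [0.4776, -0.4553, 0.1799]
tool_rot: [-0.075, 1.571, 0.08]
ft_force: [-0.7, 0.3, -1.7]
grip_width: 0.13
```

```bash
python3 go.py .478 -.453 .182 5.6
```

```text
d mm [0.4 2.3 2.1] lin(now axes) [-0.08  0.09  0.02] lin(target axes) [-0.08  0.09  0.02] rot [ 0.0005 -0.0008 -0.0023] rows rot 1.0
t 16.77 f [-0.7  0.3 -1.7] grip 0.13
```

Request:
play_rows:
  targets:
    - {"claw":0.3,"linear":[0,0,0],"rotation":[0,0,0]}
    - {"claw":0.3,"linear":[0,0,0],"rotation":[0,0,0]}
    - {"claw":0.3,"linear":[0,0,0],"rotation":[0,0,0]}
    - {"claw":0.3,"linear":[0,0,0],"rotation":[0,0,0]}
    - {"claw":0.3,"linear":[0,0,0],"rotation":[0,0,0]}
    - {"claw":0,"linear":[-0.5,0,0],"rotation":[0,0,0]}
    - {"claw":0,"linear":[-1,0,0],"rotation":[0,0,0]}
    - {"claw":0,"linear":[-1,0,0],"rotation":[0,0,0]}
    - {"claw":0,"linear":[-0.5,0,0],"rotation":[0,0,0]}
    - {"claw":0,"linear":[0,0,0],"rotation":[0,0,0]}

```text
time: 17.6
position: [0.4784, -0.4575, 0.2646]
tool_rot: [-0.078, 1.567, 0.076]
ft_force: [0.8, -0.1, 0.7]
grip_width: 0.806
```

```bash
python3 go.py .4425 .0687 .2 5.6; python3 - <<'E'
from h import *
im=get_image('side');C=cam('side');u,v=proj(C,[.5,-.41,.15])[0].astype(int)
cv2.imwrite('pics/s5.png',cv2.resize(im[v-90:v+90,u-100:u+100],None,fx=3,fy=3))
E
```

```text
d mm [-35.9 526.2 -64.6] lin(now axes) [ 2.56 21.09  0.62] lin(target axes) [ 2.58 21.09  0.62] rot [0.0001 0.0017 0.0009] rows rot 1.0
t 17.6 f [ 0.8 -0.1  0.7] grip 0.806
```

View pics/s5.png

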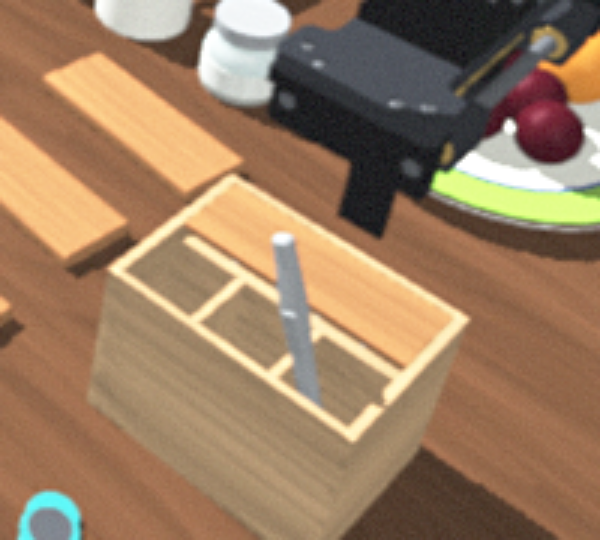

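The spoon stands in the right cell, handle up at (285,240), leaning against the divider. The knife is next.

Request:
play_rows:
  targets:
    - {"claw":0,"linear":[0,0,0],"rotation":[-0.07,0,0]}
    - {"claw":0,"linear":[0,0,0],"rotation":[-0.07,0,0]}
    - {"claw":0,"linear":[0,0,0],"rotation":[-0.07,0,0]}
    - {"claw":0,"linear":[0,0,0],"rotation":[-0.07,0,0]}
    - {"claw":0,"linear":[0,0,0],"rotation":[-0.07,0,0]}
    - {"claw":0,"linear":[0,0,0],"rotation":[-0.07,0,0]}
    - {"claw":0,"linear":[0,0,0],"rotation":[-0.07,0,0]}
    - {"claw":0,"linear":[0,0,0],"rotation":[-0.07,0,0]}
    - {"claw":0,"linear":[0,0,0],"rotation":[-0.07,0,0]}
    - {"claw":0,"linear":[0,0,0],"rotation":[-0.07,0,0]}

```text
time: 18.48
position: [0.476, -0.4548, 0.2572]
tool_rot: [-0.963, 1.345, 0.974]
ft_force: [-0.2, -0.5, -0.3]
grip_width: 1.003
```

Request:
play_rows:
  targets:
    - {"claw":0,"linear":[0,0,0],"rotation":[-0.07,0,0]}
    - {"claw":0,"linear":[0,0,0],"rotation":[-0.07,0,0]}
    - {"claw":0,"linear":[0,0,0],"rotation":[-0.07,0,0]}
    - {"claw":0,"linear":[0,0,0],"rotation":[0,0,0]}

```text
time: 18.82
position: [0.4747, -0.4534, 0.2534]
tool_rot: [-1.218, 1.196, 1.24]
ft_force: [0.0, 0.3, 0.3]
grip_width: 1.005
```

```bash
python3 go.py .4425 .0687 .1 95.1; python3 -c "
from h import *
st()"
```

```text
d mm [ -32.2  522.1 -153.4] lin(now axes) [ 6.33  0.67 20.85] lin(target axes) [ 6.14 -0.58 20.92] rot [-0.0394  0.006  -0.0051] rows rot 1.0
t 18.82 f [0.  0.3 0.3] grip 1.005
t 18.82 pos [ 0.4747 -0.4534  0.2534] grip 1.005 f [0.  0.3 0.3]
q [ 0.3    0.363  0.564  1.394 -0.192  1.452  2.458]
[[-0.009, -1.0, -0.027], [0.009, -0.027, 1.0], [-1.0, 0.008, 0.009]]
```

Request:
play_rows:
  targets:
    - {"claw":0,"linear":[0,-0.1,1],"rotation":[-0.036,0.006,-0.005]}
    - {"claw":0,"linear":[0,-0.1,1],"rotation":[0,0,0]}
    - {"claw":0,"linear":[0,-0.1,1],"rotation":[0,0,0]}
    - {"claw":0,"linear":[0,-0.1,1],"rotation":[0,0,0]}
    - {"claw":0,"linear":[0,-0.1,1],"rotation":[0,0,0]}
    - {"claw":0,"linear":[0,-0.1,1],"rotation":[0,0,0]}
    - {"claw":0,"linear":[0,-0.1,1],"rotation":[0,0,0]}
    - {"claw":0,"linear":[0,-0.1,1],"rotation":[0,0,0]}
    - {"claw":0,"linear":[0,-0.1,1],"rotation":[0,0,0]}
    - {"claw":0,"linear":[0,0,1],"rotation":[0,0,0]}

```text
time: 19.65
position: [0.4755, -0.1975, 0.2452]
tool_rot: [-1.232, 1.199, 1.246]
ft_force: [-0.7, 0.7, 0.5]
grip_width: 1.001
```

Request:
play_rows:
  targets:
    - {"claw":0,"linear":[0.4,0,1],"rotation":[0,0,0]}
    - {"claw":0,"linear":[0.4,0,1],"rotation":[0,0,0]}
    - {"claw":0,"linear":[0.4,0,1],"rotation":[0,0,0]}
    - {"claw":0,"linear":[0.4,0,1],"rotation":[0,0,0]}
    - {"claw":0,"linear":[0.4,0,1],"rotation":[0,0,0]}
    - {"claw":0,"linear":[0.4,0,1],"rotation":[0,0,0]}
    - {"claw":0,"linear":[0.4,0,0.8],"rotation":[0,0,0]}
    - {"claw":0,"linear":[0.4,0,0.6],"rotation":[0,0,0]}
    - {"claw":0,"linear":[0,0,0],"rotation":[0,0,0]}

```text
time: 20.4
position: [0.4649, 0.0029, 0.1591]
tool_rot: [-1.211, 1.209, 1.231]
ft_force: [0.1, 0.4, -0.6]
grip_width: 1.0
```

```bash
python3 go.py .4425 .0687 .1 95.1
```

```text
d mm [-22.4  65.8 -59.1] lin(now axes) [2.39 0.83 2.64] lin(target axes) [2.36 0.66 2.7 ] rot [-0.0475  0.0028 -0.0084] rows rot 1.0
t 20.4 f [ 0.1  0.4 -0.6] grip 1.0
```

Request:
play_rows:
  targets:
    - {"claw":0,"linear":[0.4,0.2,0.8],"rotation":[-0.045,0.003,-0.008]}
    - {"claw":0,"linear":[0.5,0.2,0.8],"rotation":[0,0,0]}
    - {"claw":0,"linear":[0.6,0.2,0.8],"rotation":[0,0,0]}
    - {"claw":0,"linear":[0.5,0.1,0.2],"rotation":[0,0,0]}
    - {"claw":0,"linear":[0,0,0],"rotation":[0,0,0]}

```text
time: 20.82
position: [0.4433, 0.0649, 0.1081]
tool_rot: [-1.265, 1.175, 1.26]
ft_force: [-0.9, 0.3, 0.6]
grip_width: 1.001
```

```bash
python3 go.py .4425 .0687 .002 95.1; python3 - <<'E'
from h import *
C=cam('wrist'); im=get_image('wrist'); cv2.imwrite('pics/w2.png',im)
H,S,V=cv2.split(cv2.cvtColor(im,cv2.COLOR_BGR2HSV))
m=((S<60)&(V>110)).astype(np.uint8)*255; m[:180]=0
p=proj(C,[[.4425,.0687,.011]])[0]; print(p)
for v in range(int(p[1])-30,int(p[1])+31,15):
    r=np.where(m[v])[0]; r=r[abs(r-p[0])<40]
    if len(r): a=ray(C,[(r.min(),v),(r.max(),v)],.008); print(v,r.min(),r.max(),a[:,:2].round(4).tolist())
E
```

```text
d mm [  -0.8    3.8 -106.1] lin(now axes) [4.24 0.02 0.17] lin(target axes) [4.24 0.02 0.16] rot [-0.0106 -0.0015  0.0006] rows rot 1.0
t 20.82 f [-0.9  0.3  0.6] grip 1.001
[327.74587582 247.60299392]
217 324 338 [[0.4209, 0.0644], [0.4202, 0.0744]]
232 324 337 [[0.4319, 0.0652], [0.4312, 0.0746]]
247 323 339 [[0.4432, 0.0653], [0.4423, 0.0769]]
262 322 340 [[0.4547, 0.0654], [0.4537, 0.0786]]
277 322 340 [[0.4665, 0.0662], [0.4655, 0.0796]]
```

Request:
play_rows:
  targets:
    - {"claw":0,"linear":[0.8,0.06,0.25],"rotation":[-0.01,0,0]}
    - {"claw":0,"linear":[0.8,0.07,0.04],"rotation":[0,0,0]}
    - {"claw":0,"linear":[0.8,0.07,0.04],"rotation":[0,0,0]}
    - {"claw":0,"linear":[0.8,0.07,0.04],"rotation":[0,0,0]}
    - {"claw":0,"linear":[0.5,0.05,0],"rotation":[0,0,0]}
    - {"claw":0.5,"linear":[0,0,0],"rotation":[0,0,0]}
  newtons: 3

```text
time: 21.37
position: [0.4454, 0.066, 0.0212]
tool_rot: [-1.271, 1.164, 1.247]
ft_force: [-1.1, -0.0, 0.7]
grip_width: 0.971
```

```bash
python3 go.py .4415 .070 .002 95.1
```

```text
d mm [ -3.9   4.  -19.2] lin(now axes) [0.77 0.16 0.17] lin(target axes) [0.77 0.14 0.17] rot [-0.0119 -0.002   0.0108] rows rot 1.0
t 21.37 f [-1.1 -0.   0.7] grip 0.971
```

Request:
play_rows:
  targets:
    - {"claw":0.6,"linear":[0.5,0.15,0.17],"rotation":[-0.012,0,0.01]}
    - {"claw":0.6,"linear":[0.35,0.03,0],"rotation":[0,0,0]}
    - {"claw":0.6,"linear":[0,0,0],"rotation":[0,0,0]}

```text
time: 21.62
position: [0.4448, 0.0668, 0.0026]
tool_rot: [-1.275, 1.167, 1.263]
ft_force: [0.3, 0.4, 0.6]
grip_width: 0.78
```

```bash
python3 go.py .4415 .070 .002 95.1
```

```text
d mm [-3.3  3.2 -0.6] lin(now axes) [0.02 0.12 0.14] lin(target axes) [0.02 0.12 0.14] rot [-0.0045 -0.0025  0.0038] rows rot 1.0
t 21.62 f [0.3 0.4 0.6] grip 0.78
```

Request:
play_rows:
  targets:
    - {"claw":1,"linear":[0,0.14,0.16],"rotation":[-0.004,0,0]}
    - {"claw":1,"linear":[0,0,0],"rotation":[0,0,0]}
    - {"claw":1,"linear":[0,0,0],"rotation":[0,0,0]}
    - {"claw":1,"linear":[0,0,0],"rotation":[0,0,0]}
    - {"claw":1,"linear":[0,0,0],"rotation":[0,0,0]}
    - {"claw":1,"linear":[0,0,0],"rotation":[0,0,0]}
    - {"claw":1,"linear":[0,0,0],"rotation":[0,0,0]}
    - {"claw":1,"linear":[0,0,0],"rotation":[0,0,0]}
    - {"claw":1,"linear":[0,0,0],"rotation":[0,0,0]}
    - {"claw":1,"linear":[0,0,0],"rotation":[0,0,0]}

```text
time: 22.45
position: [0.445, 0.07, 0.0074]
tool_rot: [-1.28, 1.159, 1.259]
ft_force: [0.3, -0.8, 0.7]
grip_width: 0.147
```

Request:
play_rows:
  targets:
    - {"claw":1,"linear":[0,0,0],"rotation":[0,0,0]}
    - {"claw":1,"linear":[0,0,0],"rotation":[0,0,0]}
    - {"claw":1,"linear":[0,0,0],"rotation":[0,0,0]}
    - {"claw":1,"linear":[0,0,0],"rotation":[0,0,0]}

```text
time: 22.78
position: [0.445, 0.07, 0.0074]
tool_rot: [-1.28, 1.159, 1.259]
ft_force: [-0.2, 0.4, -0.1]
grip_width: 0.148
```

```bash
python3 go.py .4415 .070 .002 95.1
```

```text
d mm [-3.5 -0.  -5.4] lin(now axes) [0.21 0.14 0.01] lin(target axes) [0.22 0.14 0.01] rot [-0.0027 -0.0021  0.0093] rows rot 1.0
t 22.78 f [-0.2  0.4 -0.1] grip 0.148
```

Request:
play_rows:
  targets:
    - {"claw":0.7,"linear":[0,0,0],"rotation":[0,0,0]}
    - {"claw":0.7,"linear":[0,0,0],"rotation":[0,0,0]}
    - {"claw":0.7,"linear":[0.25,0.1,0],"rotation":[0,0,0.008]}
    - {"claw":0.7,"linear":[0.1,0,0],"rotation":[0,0,0]}
    - {"claw":0.7,"linear":[0,0,0],"rotation":[0,0,0]}

```text
time: 23.2
position: [0.443, 0.0698, 0.0006]
tool_rot: [-1.273, 1.17, 1.269]
ft_force: [0.2, 0.4, 0.3]
grip_width: 0.285
```

Request:
play_rows:
  targets:
    - {"claw":1,"linear":[0,0,0],"rotation":[0,0,0]}
    - {"claw":1,"linear":[0,0,0],"rotation":[0,0,0]}
    - {"claw":1,"linear":[0,0,0],"rotation":[0,0,0]}
    - {"claw":1,"linear":[0,0,0],"rotation":[0,0,0]}
    - {"claw":1,"linear":[0,0,0],"rotation":[0,0,0]}
    - {"claw":1,"linear":[0,0,0],"rotation":[0,0,0]}
    - {"claw":1,"linear":[0,0,0],"rotation":[0,0,0]}

```text
time: 23.78
position: [0.4434, 0.0713, 0.0004]
tool_rot: [-1.272, 1.169, 1.271]
ft_force: [-0.9, 1.3, 3.3]
grip_width: 0.155
```

```bash
python3 go.py .4415 .070 .002 95.1
```

```text
d mm [-1.9 -1.3  1.6] lin(now axes) [-0.06  0.08 -0.04] lin(target axes) [-0.06  0.08 -0.04] rot [-0.0026 -0.0009 -0.0001] rows rot 1.0
t 23.78 f [-0.9  1.3  3.3] grip 0.155
```

Request:
play_rows:
  targets:
    - {"claw":1,"linear":[-0.45,-0.02,0],"rotation":[0,0,0]}
    - {"claw":1,"linear":[-0.45,-0.04,0],"rotation":[0,0,0]}
    - {"claw":1,"linear":[-0.45,-0.08,0],"rotation":[0,0,0]}
    - {"claw":1,"linear":[-0.45,-0.1,0],"rotation":[0,0,0]}
    - {"claw":1,"linear":[-0.43,-0.14,0],"rotation":[0,0,0]}
    - {"claw":1,"linear":[-0.42,-0.16,0],"rotation":[0,0,0]}
    - {"claw":1,"linear":[-0.41,-0.2,0],"rotation":[0,0,0]}
    - {"claw":1,"linear":[-0.4,-0.22,0],"rotation":[0,0,0]}

```text
time: 24.45
position: [0.4607, 0.0695, 0.0825]
tool_rot: [-1.269, 1.186, 1.279]
ft_force: [-0.3, 0.1, -0.3]
grip_width: 0.145
```

Request:
play_rows:
  targets:
    - {"claw":1,"linear":[-0.51,-0.32,0],"rotation":[0,0,0]}
    - {"claw":1,"linear":[-0.48,-0.36,0],"rotation":[0,0,0]}
    - {"claw":1,"linear":[-0.45,-0.41,0],"rotation":[0,0,0]}
    - {"claw":1,"linear":[-0.41,-0.45,0],"rotation":[0,0,0]}
    - {"claw":1,"linear":[-0.38,-0.48,0],"rotation":[0,0,0]}
    - {"claw":1,"linear":[-0.34,-0.51,0],"rotation":[0,0,0]}
    - {"claw":1,"linear":[-0.28,-0.54,0],"rotation":[0,0,0]}

```text
time: 25.03
position: [0.5404, 0.0752, 0.1552]
tool_rot: [-1.268, 1.191, 1.282]
ft_force: [0.1, 0.3, -1.1]
grip_width: 0.143
```

Request:
play_rows:
  targets:
    - {"claw":1,"linear":[-0.22,-0.57,0],"rotation":[0,0,0]}
    - {"claw":1,"linear":[-0.18,-0.59,0],"rotation":[0,0,0]}
    - {"claw":1,"linear":[-0.12,-0.6,0],"rotation":[0,0,0]}
    - {"claw":1,"linear":[-0.08,-0.6,0],"rotation":[0,0,0]}
    - {"claw":1,"linear":[0,-0.4,0],"rotation":[0,0,0]}
    - {"claw":1,"linear":[0,0,0],"rotation":[0,0,0]}

```text
time: 25.53
position: [0.6159, 0.0806, 0.1693]
tool_rot: [-1.27, 1.193, 1.28]
ft_force: [0.3, -0.0, -1.4]
grip_width: 0.143
```

```bash
python3 go.py .617 .0843 .17 95.1; python3 - <<'E'
from h import *
im=get_image('side');C=cam('side');s=get_state();u,v=proj(C,s['position'])[0].astype(int);print(u,v)
cv2.imwrite('pics/s6.png',cv2.resize(im[v-60:v+110,u-100:u+100],None,fx=3,fy=3))
E
```

```text
d mm [1.1 3.7 0.7] lin(now axes) [-0.03 -0.05  0.14] lin(target axes) [-0.03 -0.06  0.14] rot [-0.0035 -0.0071 -0.0137] rows rot 1.0
t 25.53 f [ 0.3 -0.  -1.4] grip 0.143
340 196
```

View pics/s6.png

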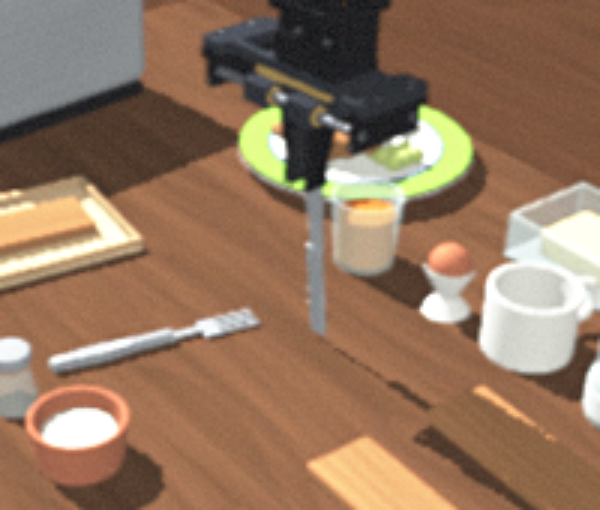

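The knife stands vertical. I'll lift, turn and take it to the left cell, which is away from the leaning spoon.

Request:
play_rows:
  targets:
    - {"claw":1,"linear":[0,0,0],"rotation":[0,0,0]}
    - {"claw":1,"linear":[0,0,0],"rotation":[0,0,0]}
    - {"claw":1,"linear":[-0.5,0,0],"rotation":[0,0,0]}
    - {"claw":1,"linear":[-0.6,0,0],"rotation":[0.068,0,0]}
    - {"claw":1,"linear":[-0.6,0,0],"rotation":[0.068,0,0]}
    - {"claw":1,"linear":[-0.6,0,0],"rotation":[0.068,0,0]}
    - {"claw":1,"linear":[-0.6,0,0],"rotation":[0.068,0,0]}
    - {"claw":1,"linear":[-0.6,0,0],"rotation":[0.068,0,0]}
    - {"claw":1,"linear":[-0.6,0,0],"rotation":[0.068,0,0]}
    - {"claw":1,"linear":[-0.6,0,0],"rotation":[0.068,0,0]}
  newtons: 20

```text
time: 26.42
position: [0.6095, 0.081, 0.2933]
tool_rot: [-0.684, 1.497, 0.687]
ft_force: [-0.1, -0.3, -0.9]
grip_width: 0.136
```

Request:
play_rows:
  targets:
    - {"claw":1,"linear":[-0.6,0,0],"rotation":[0.068,0,0]}
    - {"claw":1,"linear":[-0.6,0,0],"rotation":[0.068,0,0]}
    - {"claw":1,"linear":[-0.2,0,0],"rotation":[0.068,0,0]}
    - {"claw":1,"linear":[0,0,0],"rotation":[0.068,0,0]}
    - {"claw":1,"linear":[0,0,0],"rotation":[0.068,0,0]}
    - {"claw":1,"linear":[0,0,0],"rotation":[0.068,0,0]}
    - {"claw":1,"linear":[0,0,0],"rotation":[0.068,0,0]}
    - {"claw":1,"linear":[0,0,0],"rotation":[0,0,0]}

```text
time: 27.08
position: [0.6075, 0.0814, 0.3469]
tool_rot: [-0.072, 1.588, 0.063]
ft_force: [0.0, -0.4, -0.8]
grip_width: 0.133
```

```bash
python3 go.py .4686 -.3525 .335 5.6
```

```text
d mm [-138.9 -433.9  -11.9] lin(now axes) [  0.69 -16.82  -7.  ] lin(target axes) [  0.48 -16.73  -7.22] rot [-0.008  -0.0116  0.003 ] rows rot 1.0
t 27.08 f [ 0.  -0.4 -0.8] grip 0.133
```

Request:
play_rows:
  targets:
    - {"claw":1,"linear":[0,-0.7,-0.3],"rotation":[-0.008,-0.011,0]}
    - {"claw":1,"linear":[0,-1,-0.42],"rotation":[0,0,0]}
    - {"claw":1,"linear":[0,-1,-0.42],"rotation":[0,0,0]}
    - {"claw":1,"linear":[0,-1,-0.42],"rotation":[0,0,0]}
    - {"claw":1,"linear":[0,-1,-0.42],"rotation":[0,0,0]}
    - {"claw":1,"linear":[0,-1,-0.42],"rotation":[0,0,0]}
    - {"claw":1,"linear":[0,-1,-0.42],"rotation":[0,0,0]}
    - {"claw":1,"linear":[0,-1,-0.42],"rotation":[0,0,0]}
    - {"claw":1,"linear":[0,-1,-0.42],"rotation":[0,0,0]}
    - {"claw":1,"linear":[0,-1,-0.42],"rotation":[0,0,0]}

```text
time: 27.92
position: [0.5285, -0.1711, 0.3541]
tool_rot: [-0.116, 1.561, 0.122]
ft_force: [1.6, -0.0, -1.9]
grip_width: 0.134
```

Request:
play_rows:
  targets:
    - {"claw":1,"linear":[0,-1,-0.42],"rotation":[0,0,0]}
    - {"claw":1,"linear":[0,-1,-0.42],"rotation":[0,0,0]}
    - {"claw":1,"linear":[0,-1,-0.42],"rotation":[0,0,0]}
    - {"claw":1,"linear":[0,-1,-0.42],"rotation":[0,0,0]}
    - {"claw":1,"linear":[0,-1,-0.42],"rotation":[0,0,0]}
    - {"claw":1,"linear":[0,-0.9,-0.42],"rotation":[0,0,0]}
    - {"claw":1,"linear":[0,0,0],"rotation":[0,0,0]}

```text
time: 28.5
position: [0.4795, -0.3396, 0.3594]
tool_rot: [-0.129, 1.555, 0.133]
ft_force: [-1.3, -0.4, -1.3]
grip_width: 0.135
```

```bash
python3 go.py .4686 -.3525 .335 5.6
```

```text
d mm [-10.9 -12.9 -24.4] lin(now axes) [ 0.97 -0.44 -0.53] lin(target axes) [ 0.98 -0.47 -0.48] rot [ 0.0443  0.0078 -0.0014] rows rot 1.0
t 28.5 f [-1.3 -0.4 -1.3] grip 0.135
```

Request:
play_rows:
  targets:
    - {"claw":1,"linear":[0.3,-0.5,-0.5],"rotation":[0.042,0.008,0]}
    - {"claw":1,"linear":[0.3,0,0],"rotation":[0,0,0]}
    - {"claw":1,"linear":[0.3,0,0],"rotation":[0,0,0]}
    - {"claw":1,"linear":[0,0,0],"rotation":[0,0,0]}

```text
time: 28.83
position: [0.4667, -0.3556, 0.3383]
tool_rot: [-0.081, 1.567, 0.085]
ft_force: [-1.0, -0.3, -1.3]
grip_width: 0.127
```

```bash
python3 go.py .4686 -.3525 .185 5.6; python3 - <<'E'
from h import *
im=get_image('side');C=cam('side');cv2.imwrite('pics/s7.png',im)
# knife silhouette: grey pixels near the expected column
s=get_state();p=np.array(s['position'])
for dz in (0,-.05,-.1,-.15,-.165):
    u,v=proj(C,p+[0,0,dz])[0].astype(int)
    H,S,V=cv2.split(cv2.cvtColor(im[v:v+1],cv2.COLOR_BGR2HSV)); print(dz,u,v,[ (x+u-25,int(S[0,x+u-25]),int(V[0,x+u-25])) for x in range(0,50,3) if S[0,x+u-25]<70])
E
```

```text
d mm [   1.9    3.1 -153.3] lin(now axes) [6.13 0.1  0.07] lin(target axes) [6.13 0.12 0.09] rot [ 0.0047  0.0015 -0.0016] rows rot 1.0
t 28.83 f [-1.  -0.3 -1.3] grip 0.127
0 450 237 [(np.int64(425), 9, 201), (np.int64(428), 4, 243), (np.int64(431), 0, 255), (np.int64(434), 9, 251), (np.int64(437), 4, 242), (np.int64(440), 16, 129), (np.int64(443), 60, 30), (np.int64(446), 32, 32), (np.int64(449), 18, 28), (np.int64(452), 43, 30), (np.int64(455), 16, 82), (np.int64(458), 15, 150), (np.int64(461), 13, 142), (np.int64(464), 19, 136)]
-0.05 445 263 [(np.int64(435), 8, 215), (np.int64(438), 5, 252), (np.int64(441), 5, 252), (np.int64(444), 10, 246), (np.int64(447), 18, 216), (np.int64(450), 13, 179), (np.int64(453), 16, 144), (np.int64(456), 7, 144), (np.int64(459), 13, 155), (np.int64(462), 12, 195)]
-0.1 439 288 [(np.int64(450), 10, 154), (np.int64(453), 9, 149), (np.int64(456), 27, 121)]
-0.15 435 310 [(np.int64(440), 54, 255), (np.int64(449), 2, 149), (np.int64(452), 12, 147)]
-0.165 433 316 [(np.int64(432), 53, 255), (np.int64(450), 12, 148), (np.int64(453), 23, 158)]
```

```bash
python3 -c "
import cv2
im=cv2.imread('pics/s7.png');cv2.imwrite('pics/s7c.png',cv2.resize(im[190:390,360:560],None,fx=3,fy=3))"
```

```text
(no output)
```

View pics/s7c.png

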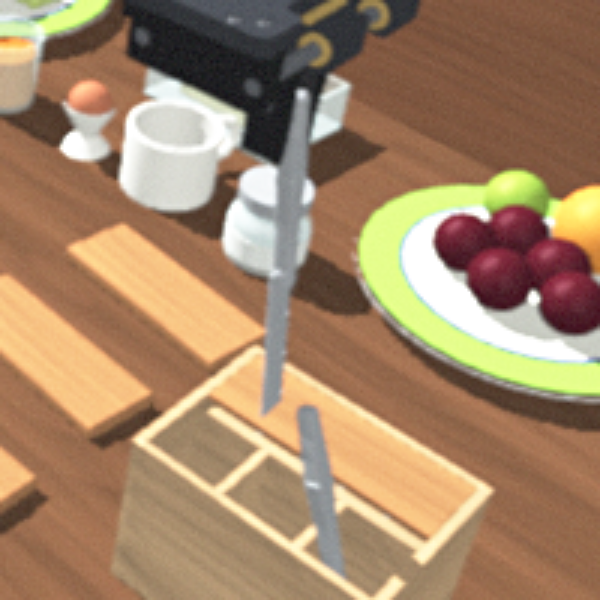

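```bash
cat > tipx.py <<'E'
from h import *
def tipx(uv,x,n='side'):
    K,Rm,o=cam(n); d=Rm@np.linalg.inv(K)@np.array([*uv,1.]); return (o+d*((x-o[0])/d[0])).round(4)
E
python3 -c "
from tipx import *
for x in (.456,.4667,.477): print(tipx((449.3,327),x),tipx((460.7,220.7),x))
C=cam('side');print(proj(C,[[.4667,-.3556,.342],[.4667,-.3556,.17],[.4686,-.3545,.122]]))"
```

```text
[ 0.456  -0.3951  0.189 ] [ 0.456  -0.3732  0.3819]
[ 0.4667 -0.3888  0.1775] [ 0.4667 -0.3664  0.3746]
[ 0.477  -0.3828  0.1665] [ 0.477  -0.3599  0.3677]
[[450.84624196 236.06622679]
 [433.3358809  318.94769252]
 [429.45670915 337.64744457]]
```

The knife hangs with its tip near y≈−0.387, about 30 mm to −y of the TCP, tilted roughly 6°. I'll shift +y by 30 mm so the tip enters the left cell.

Request:
play_rows:
  targets:
    - {"claw":1,"linear":[0,0.6,0],"rotation":[0.005,0,0]}
    - {"claw":1,"linear":[0,0.6,0],"rotation":[0,0,0]}
    - {"claw":1,"linear":[0,0.1,0],"rotation":[0,0,0]}
    - {"claw":1,"linear":[0,0,0],"rotation":[0,0,0]}

```text
time: 29.22
position: [0.4655, -0.3189, 0.3402]
tool_rot: [-0.082, 1.564, 0.087]
ft_force: [0.5, -0.6, -1.3]
grip_width: 0.132
```

```bash
python3 go.py .467 -.324 .185 5.6
```

```text
d mm [   1.5   -5.1 -155.2] lin(now axes) [ 6.21 -0.23  0.  ] lin(target axes) [ 6.21 -0.21  0.04] rot [ 0.006   0.0034 -0.0019] rows rot 1.0
t 29.22 f [ 0.5 -0.6 -1.3] grip 0.132
```

Request:
play_rows:
  targets:
    - {"claw":1,"linear":[0.4,-0.25,0],"rotation":[0.006,0,0]}
    - {"claw":1,"linear":[0.4,-0.08,0],"rotation":[0,0,0]}
    - {"claw":1,"linear":[0.4,-0.08,0],"rotation":[0,0,0]}
    - {"claw":1,"linear":[0.4,-0.08,0],"rotation":[0,0,0]}
    - {"claw":1,"linear":[0.4,-0.08,0],"rotation":[0,0,0]}
    - {"claw":1,"linear":[0,0,0],"rotation":[0,0,0]}

```text
time: 29.72
position: [0.4674, -0.3361, 0.2844]
tool_rot: [-0.075, 1.565, 0.078]
ft_force: [-0.7, 0.8, -1.5]
grip_width: 0.132
```

```bash
python3 go.py .467 -.324 .18 5.6; python3 - <<'E'
from h import *
im=get_image('side');cv2.imwrite('pics/s8.png',im)
g=cv2.cvtColor(im,cv2.COLOR_BGR2HSV)
for v in range(325,375,6):
    r=[x for x in range(415,470) if g[v,x,1]<45 and 90<g[v,x,2]<200]; print(v,r[:1],r[-1:],len(r))
E
```

```text
d mm [  -0.4   12.1 -104.4] lin(now axes) [4.18 0.48 0.01] lin(target axes) [4.17 0.48 0.03] rot [-0.     0.003 -0.001] rows rot 1.0
t 29.72 f [-0.7  0.8 -1.5] grip 0.132
325 [432] [463] 7
331 [431] [466] 14
337 [431] [467] 15
343 [460] [468] 9
349 [461] [469] 9
355 [462] [469] 8
361 [464] [469] 6
367 [466] [469] 4
373 [466] [469] 4
```

Request:
play_rows:
  targets:
    - {"claw":1,"linear":[0.5,0.15,0],"rotation":[0,0,0]}
    - {"claw":1,"linear":[0.5,0,0],"rotation":[0,0,0]}
    - {"claw":1,"linear":[0.5,0,0],"rotation":[0,0,0]}
    - {"claw":1,"linear":[0.5,0,0],"rotation":[0,0,0]}
    - {"claw":1,"linear":[0.5,0,0],"rotation":[0,0,0]}
    - {"claw":1,"linear":[0.5,0,0],"rotation":[0,0,0]}
    - {"claw":1,"linear":[0.3,0,0],"rotation":[0,0,0]}
    - {"claw":1,"linear":[0,0,0],"rotation":[0,0,0]}

```text
time: 30.43
position: [0.4681, -0.3337, 0.1972]
tool_rot: [-0.076, 1.563, 0.076]
ft_force: [0.2, 0.7, -0.8]
grip_width: 0.135
```

```bash
python3 go.py .467 -.33 .18 5.6
```

```text
d mm [ -1.1   3.7 -17.2] lin(now axes) [ 0.69  0.15 -0.03] lin(target axes) [ 0.69  0.15 -0.03] rot [-0.0006  0.0042  0.0001] rows rot 1.0
t 30.43 f [ 0.2  0.7 -0.8] grip 0.135
```

Request:
play_rows:
  targets:
    - {"claw":1,"linear":[0.5,0.1,0],"rotation":[0,0,0]}
    - {"claw":1,"linear":[0.3,0,0],"rotation":[0,0,0]}
    - {"claw":0.3,"linear":[0,0,0],"rotation":[0,0,0]}
    - {"claw":0.3,"linear":[0,0,0],"rotation":[0,0,0]}
    - {"claw":0.3,"linear":[0,0,0],"rotation":[0,0,0]}
    - {"claw":0.3,"linear":[0,0,0],"rotation":[0,0,0]}
    - {"claw":0,"linear":[-0.5,0,0],"rotation":[0,0,0]}
    - {"claw":0,"linear":[-1,0,0],"rotation":[0,0,0]}
    - {"claw":0,"linear":[-1,0,0],"rotation":[0,0,0]}
    - {"claw":0,"linear":[-1,0,0],"rotation":[0,0,0]}

```text
time: 31.27
position: [0.4665, -0.3316, 0.2686]
tool_rot: [-0.075, 1.566, 0.076]
ft_force: [0.5, -0.4, 0.7]
grip_width: 0.655
```

Request:
play_rows:
  targets:
    - {"claw":0,"linear":[0,0,0],"rotation":[-0.07,0,0]}
    - {"claw":0,"linear":[0,0,0],"rotation":[-0.07,0,0]}
    - {"claw":0,"linear":[0,0,0],"rotation":[-0.07,0,0]}
    - {"claw":0,"linear":[0,0,0],"rotation":[-0.07,0,0]}
    - {"claw":0,"linear":[0,0,0],"rotation":[-0.07,0,0]}
    - {"claw":0,"linear":[0,0,0],"rotation":[-0.07,0,0]}
    - {"claw":0,"linear":[0,0,0],"rotation":[-0.07,0,0]}
    - {"claw":0,"linear":[0,0,0],"rotation":[-0.07,0,0]}
    - {"claw":0,"linear":[0,0,0],"rotation":[-0.07,0,0]}
    - {"claw":0,"linear":[0,0,0],"rotation":[-0.07,0,0]}

```text
time: 32.1
position: [0.4717, -0.3381, 0.2962]
tool_rot: [-0.989, 1.325, 0.935]
ft_force: [0.8, 0.0, 0.2]
grip_width: 0.999
```

```bash
python3 go.py .4377 .1775 .2 76.8; python3 - <<'E'
from h import *
im=get_image('side');C=cam('side');u,v=proj(C,[.5,-.41,.15])[0].astype(int)
cv2.imwrite('pics/s9.png',cv2.resize(im[v-90:v+90,u-120:u+100],None,fx=3,fy=3))
E
```

```text
d mm [-34.  515.6 -96.2] lin(now axes) [ 3.49  8.05 19.11] lin(target axes) [ 3.85  6.03 19.77] rot [-0.0613 -0.0027  0.0244] rows rot 1.0
t 32.1 f [0.8 0.  0.2] grip 0.999
```

View pics/s9.png

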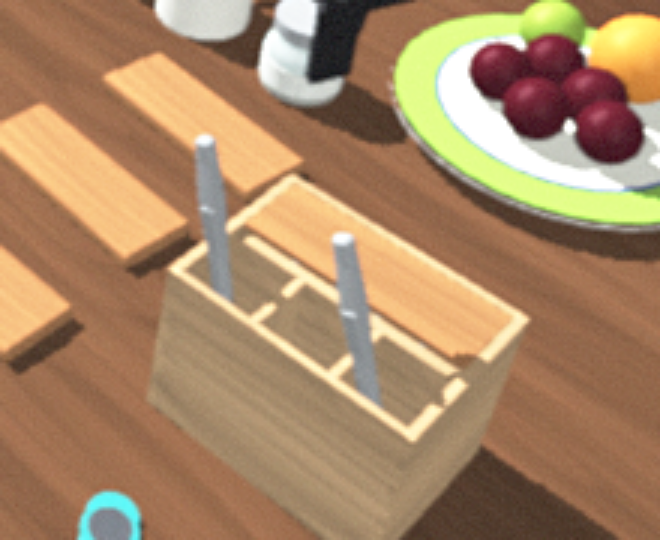

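The knife is in the left cell and the spoon in the right one, both handle up. I'll move on to the fork.

Request:
play_rows:
  targets:
    - {"claw":0,"linear":[0,0.2,1],"rotation":[-0.06,-0.003,0.024]}
    - {"claw":0,"linear":[0,0.2,1],"rotation":[0,0,0]}
    - {"claw":0,"linear":[0,0.2,1],"rotation":[0,0,0]}
    - {"claw":0,"linear":[0,0.2,1],"rotation":[0,0,0]}
    - {"claw":0,"linear":[0,0.2,1],"rotation":[0,0,0]}
    - {"claw":0,"linear":[0,0.2,1],"rotation":[0,0,0]}
    - {"claw":0,"linear":[0,0.2,1],"rotation":[0,0,0]}
    - {"claw":0,"linear":[0,0.2,1],"rotation":[0,0,0]}
    - {"claw":0,"linear":[0,0.2,1],"rotation":[0,0,0]}
    - {"claw":0,"linear":[0,0.2,1],"rotation":[0,0,0]}

```text
time: 32.98
position: [0.4851, -0.0847, 0.3095]
tool_rot: [-1.022, 1.316, 0.993]
ft_force: [-0.4, 0.1, -0.2]
grip_width: 1.002
```

Request:
play_rows:
  targets:
    - {"claw":0,"linear":[0.3,0.35,1],"rotation":[0,0,0]}
    - {"claw":0,"linear":[0.3,0.35,1],"rotation":[0,0,0]}
    - {"claw":0,"linear":[0.3,0.35,1],"rotation":[0,0,0]}
    - {"claw":0,"linear":[0.3,0.35,1],"rotation":[0,0,0]}
    - {"claw":0,"linear":[0.3,0.35,1],"rotation":[0,0,0]}
    - {"claw":0,"linear":[0.3,0.35,1],"rotation":[0,0,0]}
    - {"claw":0,"linear":[0.3,0.35,1],"rotation":[0,0,0]}
    - {"claw":0,"linear":[0.3,0.35,1],"rotation":[0,0,0]}
    - {"claw":0,"linear":[0.3,0.3,0.8],"rotation":[0,0,0]}
    - {"claw":0,"linear":[0,0,0],"rotation":[0,0,0]}

```text
time: 33.82
position: [0.4751, 0.1638, 0.2527]
tool_rot: [-1.007, 1.303, 0.964]
ft_force: [-0.3, -0.8, 0.2]
grip_width: 0.997
```

```bash
python3 go.py .4377 .1775 .105 76.8
```

```text
d mm [ -37.4   13.7 -147.7] lin(now axes) [5.84 1.82 0.04] lin(target axes) [5.91 1.58 0.19] rot [-0.0403  0.0048  0.0249] rows rot 1.0
t 33.82 f [-0.3 -0.8  0.2] grip 0.997
```

Request:
play_rows:
  targets:
    - {"claw":0,"linear":[0.7,0.5,0.1],"rotation":[-0.04,0.005,0.024]}
    - {"claw":0,"linear":[0.8,0.5,0.05],"rotation":[0,0,0]}
    - {"claw":0,"linear":[0.8,0.4,0],"rotation":[0,0,0]}
    - {"claw":0,"linear":[0.8,0.1,0],"rotation":[0,0,0]}
    - {"claw":0,"linear":[0.8,0.05,0],"rotation":[0,0,0]}
    - {"claw":0,"linear":[0.8,0.05,0],"rotation":[0,0,0]}
    - {"claw":0,"linear":[0.8,0,0],"rotation":[0,0,0]}
    - {"claw":0,"linear":[0,0,0],"rotation":[0,0,0]}
  newtons: 3

```text
time: 34.48
position: [0.4442, 0.1773, 0.1213]
tool_rot: [-1.029, 1.3, 1.016]
ft_force: [0.2, 0.4, -0.2]
grip_width: 1.0
```

```bash
python3 go.py .4377 .1775 .002 76.8; python3 - <<'E'
from h import *
C=cam('wrist'); im=get_image('wrist')
H,S,V=cv2.split(cv2.cvtColor(im,cv2.COLOR_BGR2HSV))
m=((S<60)&(V>110)).astype(np.uint8)*255
p=proj(C,[[.4377,.1775,.011]])[0]; print(p)
for v in range(int(p[1])-40,int(p[1])+31,10):
    r=np.where(m[v])[0]; r=r[abs(r-p[0])<30]
    if len(r): a=ray(C,[((r.min()+r.max())/2,v)],.009); print(v,r.min(),r.max(),a[:,:2].round(4).tolist())
E
```

```text
d mm [  -6.5    0.2 -119.3] lin(now axes) [ 4.77  0.33 -0.09] lin(target axes) [ 4.77  0.26 -0.05] rot [-0.011   0.0046  0.0102] rows rot 1.0
t 34.48 f [ 0.2  0.4 -0.2] grip 1.0
[319.74952281 233.52240016]
203 312 324 [[0.4154, 0.1819]]
213 313 324 [[0.4227, 0.1804]]
223 313 325 [[0.4302, 0.1788]]
233 312 326 [[0.4377, 0.1769]]
243 312 328 [[0.4455, 0.1757]]
253 312 329 [[0.4533, 0.1741]]
263 312 329 [[0.4612, 0.1721]]
```

Request:
play_rows:
  targets:
    - {"claw":0,"linear":[0.8,0.25,-0.05],"rotation":[-0.011,0.005,0.01]}
    - {"claw":0,"linear":[0.8,0.08,0],"rotation":[0,0,0]}
    - {"claw":0,"linear":[0.8,0.08,0],"rotation":[0,0,0]}
    - {"claw":0,"linear":[0.8,0.08,0],"rotation":[0,0,0]}
    - {"claw":0.4,"linear":[0.8,0.08,0],"rotation":[0,0,0]}
    - {"claw":0.6,"linear":[0.4,0,0],"rotation":[0,0,0]}
    - {"claw":0.6,"linear":[0,0,0],"rotation":[0,0,0]}

```text
time: 35.12
position: [0.4434, 0.1824, 0.0214]
tool_rot: [-1.034, 1.29, 1.023]
ft_force: [0.0, -0.8, -0.4]
grip_width: 0.85
```

```bash
python3 go.py .4377 .1775 .002 77.5
```

```text
d mm [ -5.7  -4.9 -19.4] lin(now axes) [ 0.77  0.19 -0.25] lin(target axes) [ 0.78  0.18 -0.24] rot [-0.0128  0.0081  0.0122] rows rot 1.0
t 35.12 f [ 0.  -0.8 -0.4] grip 0.85
```

Request:
play_rows:
  targets:
    - {"claw":0.6,"linear":[0.5,0.2,-0.25],"rotation":[-0.012,0.008,0.012]}
    - {"claw":0.6,"linear":[0.35,0.03,0],"rotation":[0,0,0]}
    - {"claw":0.6,"linear":[0,0,0],"rotation":[0,0,0]}
    - {"claw":0.7,"linear":[0,0,0],"rotation":[0,0,0]}
    - {"claw":0.7,"linear":[0,0,0],"rotation":[0,0,0]}

```text
time: 35.53
position: [0.4421, 0.1795, 0.0049]
tool_rot: [-1.045, 1.297, 1.04]
ft_force: [-0.1, 0.4, -1.2]
grip_width: 0.475
```

```bash
python3 go.py .4377 .1775 .002 77.5
```

```text
d mm [-4.4 -2.  -2.9] lin(now axes) [ 0.11  0.15 -0.12] lin(target axes) [ 0.12  0.15 -0.11] rot [-0.0026  0.0035  0.0048] rows rot 1.0
t 35.53 f [-0.1  0.4 -1.2] grip 0.475
```

Request:
play_rows:
  targets:
    - {"claw":0.7,"linear":[0.2,0.15,-0.12],"rotation":[0,0.004,0.005]}
    - {"claw":0.7,"linear":[0.05,0,0],"rotation":[0,0,0]}
    - {"claw":1,"linear":[0,0,0],"rotation":[0,0,0]}
    - {"claw":1,"linear":[0,0,0],"rotation":[0,0,0]}
    - {"claw":1,"linear":[0,0,0],"rotation":[0,0,0]}
    - {"claw":1,"linear":[0,0,0],"rotation":[0,0,0]}
    - {"claw":1,"linear":[0,0,0],"rotation":[0,0,0]}
    - {"claw":1,"linear":[0,0,0],"rotation":[0,0,0]}
    - {"claw":1,"linear":[0,0,0],"rotation":[0,0,0]}
    - {"claw":1,"linear":[0,0,0],"rotation":[0,0,0]}

```text
time: 36.37
position: [0.4397, 0.1784, 0.001]
tool_rot: [-1.044, 1.302, 1.042]
ft_force: [0.4, -0.3, -0.3]
grip_width: 0.149
```

```bash
python3 go.py .4377 .1775 .002 77.5
```

```text
d mm [-2.  -0.9  1. ] lin(now axes) [-0.04  0.07 -0.05] lin(target axes) [-0.04  0.07 -0.05] rot [-0.0029  0.0013  0.0022] rows rot 1.0
t 36.37 f [ 0.4 -0.3 -0.3] grip 0.149
```

Request:
play_rows:
  targets:
    - {"claw":1,"linear":[-0.45,-0.02,0],"rotation":[0,0,0]}
    - {"claw":1,"linear":[-0.45,-0.04,0],"rotation":[0,0,0]}
    - {"claw":1,"linear":[-0.45,-0.08,0],"rotation":[0,0,0]}
    - {"claw":1,"linear":[-0.45,-0.1,0],"rotation":[0,0,0]}
    - {"claw":1,"linear":[-0.43,-0.14,0],"rotation":[0,0,0]}
    - {"claw":1,"linear":[-0.42,-0.16,0],"rotation":[0,0,0]}
    - {"claw":1,"linear":[-0.41,-0.2,0],"rotation":[0,0,0]}
    - {"claw":1,"linear":[-0.4,-0.22,0],"rotation":[0,0,0]}

```text
time: 37.03
position: [0.4593, 0.1715, 0.0876]
tool_rot: [-1.045, 1.312, 1.047]
ft_force: [0.2, 0.2, -0.3]
grip_width: 0.151
```

Request:
play_rows:
  targets:
    - {"claw":1,"linear":[-0.51,-0.32,0],"rotation":[0,0,0]}
    - {"claw":1,"linear":[-0.48,-0.36,0],"rotation":[0,0,0]}
    - {"claw":1,"linear":[-0.45,-0.41,0],"rotation":[0,0,0]}
    - {"claw":1,"linear":[-0.41,-0.45,0],"rotation":[0,0,0]}
    - {"claw":1,"linear":[-0.38,-0.48,0],"rotation":[0,0,0]}
    - {"claw":1,"linear":[-0.34,-0.51,0],"rotation":[0,0,0]}
    - {"claw":1,"linear":[-0.28,-0.54,0],"rotation":[0,0,0]}

```text
time: 37.62
position: [0.5386, 0.1538, 0.1653]
tool_rot: [-1.045, 1.311, 1.048]
ft_force: [-0.5, -0.1, -0.2]
grip_width: 0.142
```

Request:
play_rows:
  targets:
    - {"claw":1,"linear":[-0.22,-0.57,0],"rotation":[0,0,0]}
    - {"claw":1,"linear":[-0.18,-0.59,0],"rotation":[0,0,0]}
    - {"claw":1,"linear":[-0.12,-0.6,0],"rotation":[0,0,0]}
    - {"claw":1,"linear":[-0.08,-0.6,0],"rotation":[0,0,0]}
    - {"claw":1,"linear":[0,-0.4,0],"rotation":[0,0,0]}
    - {"claw":1,"linear":[0,0,0],"rotation":[0,0,0]}

```text
time: 38.12
position: [0.614, 0.1354, 0.1843]
tool_rot: [-1.045, 1.31, 1.043]
ft_force: [0.1, 0.0, -0.9]
grip_width: 0.142
```

```bash
python3 go.py .608 .1376 .17 77; python3 - <<'E'
from h import *
im=get_image('side');C=cam('side');s=get_state();u,v=proj(C,s['position'])[0].astype(int);print(u,v, proj(C,[.608,.1376,.003]))
cv2.imwrite('pics/s10.png',im)
g=cv2.cvtColor(im,cv2.COLOR_BGR2HSV)
for vv in range(v,v+100,8):
    r=[x for x in range(u-45,u+30) if g[vv,x,1]<50 and g[vv,x,2]>110]; print(vv,r[:1],r[-1:],len(r))
t=get_image('top');cv2.imwrite('pics/t2.png',t)
E
```

```text
d mm [ -6.    2.2 -14.3] lin(now axes) [0.57 0.25 0.03] lin(target axes) [0.57 0.25 0.03] rot [ 0.0028 -0.0022 -0.0007] rows rot 1.0
t 38.12 f [ 0.1  0.  -0.9] grip 0.142
326 183 [[323.8343694  241.50139181]]
183 [333] [336] 4
191 [323] [355] 25
199 [329] [351] 10
207 [329] [352] 8
215 [281] [352] 6
223 [329] [353] 6
231 [329] [332] 4
239 [] [] 0
247 [] [] 0
255 [] [] 0
263 [] [] 0
271 [] [] 0
279 [] [] 0
```

```bash
python3 - <<'E'
from h import *
C=cam('side');o=proj(C,[.5,-.41,.15])[0].astype(int)-[120,90]
print('spoon/knife butts',ray(C,[o+np.array([343,240])/3,o+np.array([205,142])/3],.198).round(3).tolist())
print('at rim',ray(C,[o+np.array([372,395])/3,o+np.array([224,297])/3],.12).round(3).tolist())
import meas; meas.C=cam('top'); im=cv2.imread('pics/t2.png');H,S,V=cv2.split(cv2.cvtColor(im,cv2.COLOR_BGR2HSV))
br=((S>100)&(V>150)&(H>10)&(H<22)).astype(np.uint8)*255
for r in meas.rects(br,.014,500,(300,140,430,310)): print('board',r)
E
```

```text
spoon/knife butts [[0.465, -0.413, 0.198], [0.464, -0.314, 0.198]]
at rim [[0.457, -0.456, 0.12], [0.445, -0.36, 0.12]]
board (array([375., 276.]), 405.5, -160.4, 170.6, 66.4, -87.8)
board (array([368., 226.]), 535.9, -149.5, 169.3, 62.5, 88.4)
```

Request:
play_rows:
  targets:
    - {"claw":1,"linear":[0,0,0],"rotation":[0,0,0]}
    - {"claw":1,"linear":[0,0,0],"rotation":[0,0,0]}
    - {"claw":1,"linear":[-0.5,0,0],"rotation":[0,0,0]}
    - {"claw":1,"linear":[-0.7,0,0],"rotation":[0.068,0,0]}
    - {"claw":1,"linear":[-0.7,0,0],"rotation":[0.068,0,0]}
    - {"claw":1,"linear":[-0.7,0,0],"rotation":[0.068,0,0]}
    - {"claw":1,"linear":[-0.7,0,0],"rotation":[0.068,0,0]}
    - {"claw":1,"linear":[-0.7,0,0],"rotation":[0.068,0,0]}
    - {"claw":1,"linear":[-0.7,0,0],"rotation":[0.068,0,0]}
    - {"claw":1,"linear":[-0.7,0,0],"rotation":[0.068,0,0]}
  newtons: 20

```text
time: 39.05
position: [0.6042, 0.1396, 0.3266]
tool_rot: [-0.45, 1.538, 0.453]
ft_force: [0.6, -0.3, -0.8]
grip_width: 0.138
```

Request:
play_rows:
  targets:
    - {"claw":1,"linear":[-0.7,0,0],"rotation":[0.068,0,0]}
    - {"claw":1,"linear":[-0.7,0,0],"rotation":[0.068,0,0]}
    - {"claw":1,"linear":[-0.7,0,0],"rotation":[0.068,0,0]}
    - {"claw":1,"linear":[-0.4,0,0],"rotation":[0.068,0,0]}
    - {"claw":1,"linear":[0,0,0],"rotation":[0,0,0]}

```text
time: 39.47
position: [0.6027, 0.1415, 0.4037]
tool_rot: [-0.097, 1.572, 0.102]
ft_force: [-0.7, -0.3, -0.6]
grip_width: 0.131
```

```bash
python3 go.py .4686 -.362 .4 5.6
```

```text
d mm [-134.1 -503.5   -3.7] lin(now axes) [  0.1  -19.3   -7.87] lin(target axes) [  0.15 -19.52  -7.3 ] rot [ 0.0184 -0.002  -0.0023] rows rot 1.0
t 39.47 f [-0.7 -0.3 -0.6] grip 0.131
```

Request:
play_rows:
  targets:
    - {"claw":1,"linear":[0,-0.5,-0.2],"rotation":[0.018,0,0]}
    - {"claw":1,"linear":[0,-0.9,-0.34],"rotation":[0,0,0]}
    - {"claw":1,"linear":[0,-0.9,-0.34],"rotation":[0,0,0]}
    - {"claw":1,"linear":[0,-0.9,-0.34],"rotation":[0,0,0]}
    - {"claw":1,"linear":[0,-0.9,-0.34],"rotation":[0,0,0]}
    - {"claw":1,"linear":[0,-0.9,-0.34],"rotation":[0,0,0]}
    - {"claw":1,"linear":[0,-0.9,-0.34],"rotation":[0,0,0]}
    - {"claw":1,"linear":[0,-0.9,-0.34],"rotation":[0,0,0]}
    - {"claw":1,"linear":[0,-0.9,-0.34],"rotation":[0,0,0]}
    - {"claw":1,"linear":[0,-0.9,-0.34],"rotation":[0,0,0]}

```text
time: 40.3
position: [0.5342, -0.0903, 0.3973]
tool_rot: [-0.094, 1.582, 0.106]
ft_force: [-0.1, -0.4, 0.1]
grip_width: 0.134
```

Request:
play_rows:
  targets:
    - {"claw":1,"linear":[0,-0.9,-0.34],"rotation":[0.01,0,0]}
    - {"claw":1,"linear":[0,-0.9,-0.34],"rotation":[0,0,0]}
    - {"claw":1,"linear":[0,-0.9,-0.34],"rotation":[0,0,0]}
    - {"claw":1,"linear":[0,-0.9,-0.34],"rotation":[0,0,0]}
    - {"claw":1,"linear":[0,-0.9,-0.34],"rotation":[0,0,0]}
    - {"claw":1,"linear":[0,-0.9,-0.34],"rotation":[0,0,0]}
    - {"claw":1,"linear":[0,-0.9,-0.34],"rotation":[0,0,0]}
    - {"claw":1,"linear":[0,-0.9,-0.34],"rotation":[0,0,0]}
    - {"claw":1,"linear":[0,-0.9,-0.3],"rotation":[0,0,0]}
    - {"claw":1,"linear":[0,-0.6,-0.2],"rotation":[0,0,0]}

```text
time: 41.13
position: [0.4585, -0.3345, 0.3896]
tool_rot: [-0.082, 1.594, 0.106]
ft_force: [-1.1, -0.2, -0.4]
grip_width: 0.132
```

Request:
play_rows:
  targets:
    - {"claw":1,"linear":[0,-0.3,-0.1],"rotation":[0,0,0]}
    - {"claw":1,"linear":[0,0,0],"rotation":[0,0,0]}

```text
time: 41.3
position: [0.4517, -0.3473, 0.3881]
tool_rot: [-0.077, 1.597, 0.101]
ft_force: [0.8, -0.8, -0.7]
grip_width: 0.136
```

```bash
python3 go.py .4686 -.362 .38 5.6
```

```text
d mm [ 16.9 -14.7  -8.1] lin(now axes) [ 0.3  -0.67  0.62] lin(target axes) [ 0.32 -0.65  0.62] rot [ 0.0094 -0.0174 -0.0107] rows rot 1.0
t 41.3 f [ 0.8 -0.8 -0.7] grip 0.136
```

Request:
play_rows:
  targets:
    - {"claw":1,"linear":[0,-0.4,0.5],"rotation":[0.009,-0.017,-0.01]}
    - {"claw":1,"linear":[0,-0.2,0.2],"rotation":[0,0,0]}
    - {"claw":1,"linear":[0,0,0],"rotation":[0,0,0]}

```text
time: 41.55
position: [0.4697, -0.3589, 0.3867]
tool_rot: [-0.075, 1.57, 0.083]
ft_force: [-0.5, 0.4, -0.8]
grip_width: 0.128
```

```bash
python3 go.py .4686 -.362 .38 5.6; python3 - <<'E'
from h import *
im=get_image('side');C=cam('side');s=get_state();p=np.array(s['position']);print(proj(C,[p,p-[0,0,.17],[.4686,-.3545,.122]]).round())
u,v=proj(C,p-[0,0,.1])[0].astype(int);print(u-100,v-100)
cv2.imwrite('pics/s11.png',cv2.resize(im[v-100:v+100,u-100:u+100],None,fx=3,fy=3))
E
```

```text
d mm [-1.1 -3.1 -6.7] lin(now axes) [ 0.27 -0.12 -0.06] lin(target axes) [ 0.27 -0.12 -0.06] rot [ 0.0017 -0.0006 -0.0032] rows rot 1.0
t 41.55 f [-0.5  0.4 -0.8] grip 0.128
[[459. 211.]
 [440. 299.]
 [429. 338.]]
347 165
```

View pics/s11.png

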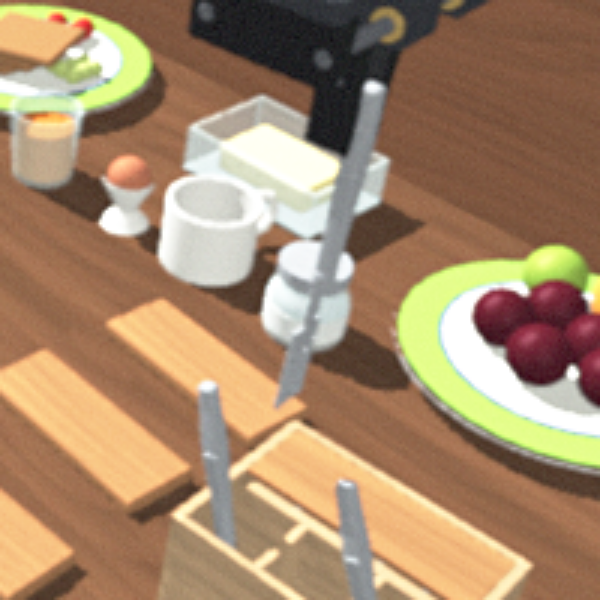

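```bash
python3 -c "
from tipx import *
for x in (.4597,.4697,.4797): print(tipx((442,298.3),x),tipx((471,195),x))"
```

```text
[ 0.4597 -0.3681  0.2299] [ 0.4597 -0.3779  0.4241]
[ 0.4697 -0.3617  0.2201] [ 0.4697 -0.3717  0.4182]
[ 0.4797 -0.3553  0.2103] [ 0.4797 -0.3655  0.4124]
```

The fork hangs nearly vertical, tip at (0.470, −0.362, 0.22), over the left cell between the knife and the divider. I'll lower it in stages.

Request:
play_rows:
  targets:
    - {"claw":1,"linear":[0.5,-0.1,-0.05],"rotation":[0.002,0,0]}
    - {"claw":1,"linear":[0.5,-0.05,0],"rotation":[0,0,0]}
    - {"claw":1,"linear":[0.5,-0.05,0],"rotation":[0,0,0]}
    - {"claw":1,"linear":[0.5,-0.05,0],"rotation":[0,0,0]}
    - {"claw":1,"linear":[0.5,-0.05,0],"rotation":[0,0,0]}
    - {"claw":1,"linear":[0.4,-0.05,0],"rotation":[0,0,0]}
    - {"claw":1,"linear":[0,0,0],"rotation":[0,0,0]}

```text
time: 42.18
position: [0.4699, -0.361, 0.3081]
tool_rot: [-0.077, 1.574, 0.094]
ft_force: [-0.2, 0.9, -1.6]
grip_width: 0.131
```

```bash
python3 go.py .4686 -.361 .175 5.6
```

```text
d mm [  -1.3   -0.  -133.1] lin(now axes) [ 5.32 -0.05 -0.03] lin(target axes) [ 5.32  0.   -0.05] rot [ 0.0069 -0.0026 -0.0068] rows rot 1.0
t 42.18 f [-0.2  0.9 -1.6] grip 0.131
```

Request:
play_rows:
  targets:
    - {"claw":1,"linear":[0.5,-0.04,0],"rotation":[0.007,-0.002,-0.007]}
    - {"claw":1,"linear":[0.5,-0.04,0],"rotation":[0,0,0]}
    - {"claw":1,"linear":[0.5,-0.04,0],"rotation":[0,0,0]}
    - {"claw":1,"linear":[0.5,-0.04,0],"rotation":[0,0,0]}
    - {"claw":1,"linear":[0.4,-0.04,0],"rotation":[0,0,0]}
    - {"claw":1,"linear":[0,0,0],"rotation":[0,0,0]}

```text
time: 42.68
position: [0.4708, -0.3648, 0.2434]
tool_rot: [-0.078, 1.57, 0.079]
ft_force: [-0.8, 0.8, -0.1]
grip_width: 0.134
```

```bash
python3 go.py .4686 -.361 .175 5.6
```

```text
d mm [ -2.2   3.8 -68.4] lin(now axes) [ 2.74  0.16 -0.07] lin(target axes) [ 2.74  0.16 -0.07] rot [ 0.0017 -0.0006 -0.0005] rows rot 1.0
t 42.68 f [-0.8  0.8 -0.1] grip 0.134
```

Request:
play_rows:
  targets:
    - {"claw":1,"linear":[0.5,0.12,0],"rotation":[0,0,0]}
    - {"claw":1,"linear":[0.5,0,0],"rotation":[0,0,0]}
    - {"claw":1,"linear":[0.5,0,0],"rotation":[0,0,0]}
    - {"claw":1,"linear":[0.5,0,0],"rotation":[0,0,0]}
    - {"claw":1,"linear":[0.4,0,0],"rotation":[0,0,0]}
    - {"claw":1,"linear":[0,0,0],"rotation":[0,0,0]}

```text
time: 43.18
position: [0.4751, -0.3659, 0.1865]
tool_rot: [-0.084, 1.558, 0.073]
ft_force: [-0.6, -0.0, -0.8]
grip_width: 0.142
```

```bash
python3 go.py .4686 -.361 .175 5.6
```

```text
d mm [ -6.5   4.9 -11.5] lin(now axes) [ 0.46  0.22 -0.25] lin(target axes) [ 0.46  0.22 -0.24] rot [0.0017 0.0071 0.0048] rows rot 1.0
t 43.18 f [-0.6 -0.  -0.8] grip 0.142
```

Request:
play_rows:
  targets:
    - {"claw":1,"linear":[0.4,0.1,-0.2],"rotation":[0,0,0]}
    - {"claw":1,"linear":[0,0,0],"rotation":[0,0,0]}
    - {"claw":0.3,"linear":[0,0,0],"rotation":[0,0,0]}
    - {"claw":0.3,"linear":[0,0,0],"rotation":[0,0,0]}
    - {"claw":0.3,"linear":[0,0,0],"rotation":[0,0,0]}
    - {"claw":0.3,"linear":[0,0,0],"rotation":[0,0,0]}
    - {"claw":0.3,"linear":[-0.5,0,0],"rotation":[0,0,0]}
    - {"claw":0.3,"linear":[-1,0,0],"rotation":[0,0,0]}
    - {"claw":0,"linear":[-1,0,0],"rotation":[0,0,0]}
    - {"claw":0,"linear":[-1,0,0],"rotation":[0,0,0]}

```text
time: 44.02
position: [0.4689, -0.3639, 0.2665]
tool_rot: [-0.085, 1.559, 0.072]
ft_force: [-0.1, -0.1, -0.8]
grip_width: 0.673
```

Request:
play_rows:
  targets:
    - {"claw":0,"linear":[-1,0,0],"rotation":[0,0,0]}
    - {"claw":0,"linear":[0,0.9,0],"rotation":[0,0,0]}
    - {"claw":0,"linear":[0,1,0],"rotation":[0,0,0]}
    - {"claw":0,"linear":[0,1,0],"rotation":[0,0,0]}
    - {"claw":0,"linear":[0,1,0],"rotation":[0,0,0]}
    - {"claw":0,"linear":[0,0,0],"rotation":[0,0,0]}

```text
time: 44.52
position: [0.4595, -0.2676, 0.3025]
tool_rot: [-0.086, 1.549, 0.06]
ft_force: [0.7, -0.6, 0.2]
grip_width: 0.996
```

```bash
python3 - <<'E'
from h import *
st(); im=get_image('side');C=cam('side');u,v=proj(C,[.5,-.41,.15])[0].astype(int)
cv2.imwrite('pics/s12.png',cv2.resize(im[v-90:v+90,u-120:u+100],None,fx=3,fy=3))
cv2.imwrite('pics/t3.png',get_image('top'))
import meas; meas.C=cam('top'); im=cv2.imread('pics/t3.png');H,S,V=cv2.split(cv2.cvtColor(im,cv2.COLOR_BGR2HSV))
br=((S>100)&(V>150)&(H>10)&(H<22)).astype(np.uint8)*255
for r in meas.rects(br,.014,400,(300,140,430,320)): print('board',r)
for r in meas.rects(br,.019,600,(115,200,200,305)): print('base',r)
E
```

```text
t 44.52 pos [ 0.4595 -0.2676  0.3025] grip 0.996 f [ 0.7 -0.6  0.2]
q [-0.037  0.007  0.519  1.655  0.     1.455  0.575]
[[0.021, -0.093, 0.995], [-0.015, 0.996, 0.094], [-1.0, -0.017, 0.02]]
board (array([375., 276.]), 405.4, -160.5, 170.4, 66.3, -87.8)
board (array([368., 226.]), 535.9, -149.5, 169.3, 62.5, 88.4)
board (array([368., 180.]), 659.9, -155.0, 170.6, 66.9, 87.4)
base (array([155., 249.]), 489.6, 395.1, 170.5, 63.1, -9.1)
```

View pics/s12.png

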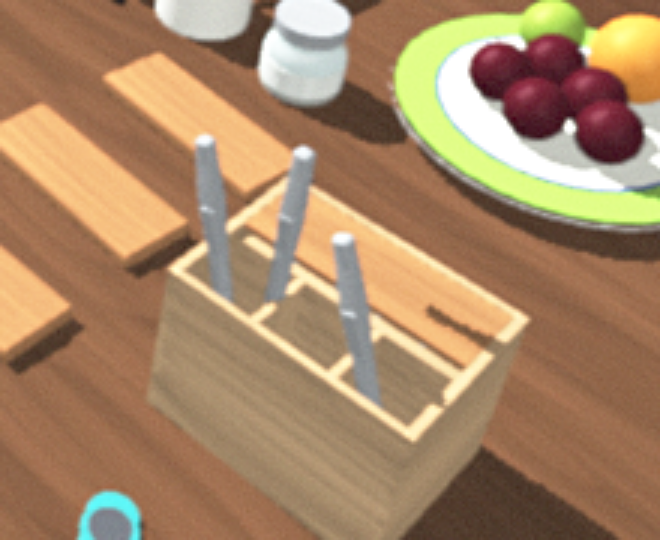

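Fork, knife and spoon all stand in the cells with the cover over the well. The boards haven't moved, so they come next, starting with the middle one.

```bash
python3 go.py .5359 -.1495 .11 -1.6
```

```text
d mm [  77.   122.6 -192.5] lin(now axes) [7.67 4.77 3.36] lin(target axes) [7.7  4.99 2.94] rot [0.0747 0.0131 0.0123] rows rot 1.0
t 44.62 f [-0.4 -0.6 -0.7] grip 0.997
```

Request:
play_rows:
  targets:
    - {"claw":0,"linear":[0,0.8,0.5],"rotation":[0.065,0.013,0.012]}
    - {"claw":0,"linear":[0.6,0.85,0.5],"rotation":[0,0,0]}
    - {"claw":0,"linear":[0.9,0.85,0.5],"rotation":[0,0,0]}
    - {"claw":0,"linear":[0.9,0.85,0.5],"rotation":[0,0,0]}
    - {"claw":0,"linear":[0.9,0.85,0.5],"rotation":[0,0,0]}
    - {"claw":0,"linear":[0.9,0.85,0.5],"rotation":[0,0,0]}
    - {"claw":0,"linear":[0.9,0,0],"rotation":[0,0,0]}
    - {"claw":0,"linear":[0.9,0,0],"rotation":[0,0,0]}
    - {"claw":0,"linear":[0.9,0,0],"rotation":[0,0,0]}
    - {"claw":0,"linear":[0,0,0],"rotation":[0,0,0]}
  newtons: 25

```text
time: 45.45
position: [0.5396, -0.1604, 0.1267]
tool_rot: [0.022, 1.565, -0.041]
ft_force: [-1.3, -0.5, -1.8]
grip_width: 1.001
```

```bash
python3 go.py .5359 -.1495 .04 -1.6
```

```text
d mm [ -3.7  10.9 -86.7] lin(now axes) [ 3.46  0.47 -0.19] lin(target axes) [ 3.47  0.43 -0.16] rot [-0.0079  0.0033  0.0074] rows rot 1.0
t 45.45 f [-1.3 -0.5 -1.8] grip 1.001
```

Request:
play_rows:
  targets:
    - {"claw":0,"linear":[0.6,0.4,-0.16],"rotation":[-0.008,0.003,0.007]}
    - {"claw":0,"linear":[0.8,0,0],"rotation":[0,0,0]}
    - {"claw":0,"linear":[0.8,0,0],"rotation":[0,0,0]}
    - {"claw":0,"linear":[0.8,0,0],"rotation":[0,0,0]}
    - {"claw":0,"linear":[0.4,0,0],"rotation":[0,0,0]}
    - {"claw":0,"linear":[0,0,0],"rotation":[0,0,0]}

```text
time: 45.95
position: [0.5398, -0.1601, 0.0443]
tool_rot: [0.024, 1.565, -0.034]
ft_force: [-0.1, 0.4, 0.7]
grip_width: 1.005
```

```bash
python3 go.py .5359 -.1495 .004 -1.6
```

```text
d mm [ -3.9  10.6 -40.3] lin(now axes) [ 1.61  0.43 -0.18] lin(target axes) [ 1.61  0.42 -0.17] rot [-0.0059  0.0033  0.0039] rows rot 1.0
t 45.95 f [-0.1  0.4  0.7] grip 1.005
```

Request:
play_rows:
  targets:
    - {"claw":0,"linear":[0.2,0.45,-0.2],"rotation":[-0.006,0.003,0.004]}
    - {"claw":0,"linear":[0.4,0.05,-0.03],"rotation":[0,0,0]}
    - {"claw":0,"linear":[0.4,0.05,-0.03],"rotation":[0,0,0]}
    - {"claw":0,"linear":[0.4,0.05,-0.03],"rotation":[0,0,0]}
    - {"claw":0,"linear":[0.2,0,0],"rotation":[0,0,0]}
    - {"claw":0,"linear":[0,0,0],"rotation":[0,0,0]}

```text
time: 46.45
position: [0.5362, -0.1453, 0.0055]
tool_rot: [0.022, 1.564, -0.022]
ft_force: [-0.7, 0.4, -0.2]
grip_width: 0.998
```

```bash
python3 go.py .5359 -.1495 .004 -1.6
```

```text
d mm [-0.3 -4.2 -1.5] lin(now axes) [ 0.06 -0.17 -0.01] lin(target axes) [ 0.06 -0.17 -0.01] rot [-0.0001  0.0045  0.0002] rows rot 1.0
t 46.45 f [-0.7  0.4 -0.2] grip 0.998
```

Request:
play_rows:
  targets:
    - {"claw":0,"linear":[0.06,-0.17,0],"rotation":[0,0.004,0]}
    - {"claw":1,"linear":[0,0,0],"rotation":[0,0,0]}
    - {"claw":1,"linear":[0,0,0],"rotation":[0,0,0]}
    - {"claw":1,"linear":[0,0,0],"rotation":[0,0,0]}
    - {"claw":1,"linear":[0,0,0],"rotation":[0,0,0]}
    - {"claw":1,"linear":[0,0,0],"rotation":[0,0,0]}
    - {"claw":1,"linear":[0,0,0],"rotation":[0,0,0]}

```text
time: 47.03
position: [0.5367, -0.1508, 0.0045]
tool_rot: [0.022, 1.569, -0.023]
ft_force: [0.2, -0.5, -1.8]
grip_width: 0.736
```

Request:
play_rows:
  targets:
    - {"claw":1,"linear":[-0.4,0,0],"rotation":[0,0,0]}
    - {"claw":1,"linear":[-0.8,0,0],"rotation":[0,0,0]}
    - {"claw":1,"linear":[-0.8,0,0],"rotation":[0,0,0]}
    - {"claw":1,"linear":[-0.8,0,0],"rotation":[0,0,0]}
    - {"claw":1,"linear":[-0.8,0,0],"rotation":[0,0,0]}
    - {"claw":1,"linear":[-0.8,0,0],"rotation":[0,0,0]}
    - {"claw":1,"linear":[-0.6,0,0],"rotation":[0,0,0]}
    - {"claw":1,"linear":[0,0,0],"rotation":[0,0,0]}

```text
time: 47.7
position: [0.5338, -0.1504, 0.1371]
tool_rot: [0.023, 1.574, -0.024]
ft_force: [-0.2, -0.7, -2.4]
grip_width: 0.731
```

```bash
python3 go.py .4896 .3952 .13 80.9
```

```text
d mm [-44.2 545.6  -7.1] lin(now axes) [ 0.29 21.76 -2.41] lin(target axes) [ 0.29  5.2  21.27] rot [-0.9178 -0.002  -0.0015] rows rot 12.0
t 47.7 f [-0.2 -0.7 -2.4] grip 0.731
```

Request:
play_rows:
  targets:
    - {"claw":1,"linear":[0,0.6,-0.1],"rotation":[0,0,0]}
    - {"claw":1,"linear":[0,1,-0.1],"rotation":[0,0,0]}
    - {"claw":1,"linear":[0,1,-0.1],"rotation":[0,0,0]}
    - {"claw":1,"linear":[0,1,-0.1],"rotation":[0,0,0]}
    - {"claw":1,"linear":[0,1,-0.1],"rotation":[0,0,0]}
    - {"claw":1,"linear":[0,1,-0.1],"rotation":[0,0,0]}
    - {"claw":1,"linear":[0,1,-0.1],"rotation":[0,0,0]}
    - {"claw":1,"linear":[0,1,-0.1],"rotation":[0,0,0]}
    - {"claw":1,"linear":[0,1,-0.1],"rotation":[0,0,0]}
    - {"claw":1,"linear":[0,1,-0.1],"rotation":[0,0,0]}

```text
time: 48.53
position: [0.5127, 0.0902, 0.1336]
tool_rot: [0.032, 1.576, -0.041]
ft_force: [-0.1, 0.3, -1.9]
grip_width: 0.737
```

Request:
play_rows:
  targets:
    - {"claw":1,"linear":[0,1,-0.1],"rotation":[0,0,0]}
    - {"claw":1,"linear":[0,1,-0.1],"rotation":[0,0,0]}
    - {"claw":1,"linear":[0,1,-0.1],"rotation":[0,0,0]}
    - {"claw":1,"linear":[0,1,-0.1],"rotation":[0,0,0]}
    - {"claw":1,"linear":[0,1,-0.1],"rotation":[0,0,0]}
    - {"claw":1,"linear":[0,1,-0.1],"rotation":[0,0,0]}
    - {"claw":1,"linear":[0,1,-0.1],"rotation":[0,0,0]}
    - {"claw":1,"linear":[0,1,-0.1],"rotation":[0,0,0]}
    - {"claw":1,"linear":[0,1,-0.1],"rotation":[0,0,0]}
    - {"claw":1,"linear":[0,1,-0.1],"rotation":[0,0,0]}

```text
time: 49.37
position: [0.4915, 0.3503, 0.1238]
tool_rot: [0.028, 1.586, -0.047]
ft_force: [0.1, -0.6, -2.0]
grip_width: 0.73
```

Request:
play_rows:
  targets:
    - {"claw":1,"linear":[0,1,-0.1],"rotation":[0,0,0]}
    - {"claw":1,"linear":[0,0.5,0],"rotation":[0,0,0]}
    - {"claw":1,"linear":[0,0,0],"rotation":[-0.073,0,0]}
    - {"claw":1,"linear":[0,0,0],"rotation":[-0.073,0,0]}
    - {"claw":1,"linear":[0,0,0],"rotation":[-0.073,0,0]}
    - {"claw":1,"linear":[0,0,0],"rotation":[-0.073,0,0]}
    - {"claw":1,"linear":[0,0,0],"rotation":[-0.073,0,0]}
    - {"claw":1,"linear":[0,0,0],"rotation":[-0.073,0,0]}
    - {"claw":1,"linear":[0,0,0],"rotation":[-0.073,0,0]}
    - {"claw":1,"linear":[0,0,0],"rotation":[-0.073,0,0]}

```text
time: 50.2
position: [0.4848, 0.3909, 0.1141]
tool_rot: [-0.727, 1.483, 0.716]
ft_force: [0.9, 0.6, -1.0]
grip_width: 0.732
```

Request:
play_rows:
  targets:
    - {"claw":1,"linear":[0,0,0],"rotation":[-0.073,0,0]}
    - {"claw":1,"linear":[0,0,0],"rotation":[-0.073,0,0]}
    - {"claw":1,"linear":[0,0,0],"rotation":[-0.073,0,0]}
    - {"claw":1,"linear":[0,0,0],"rotation":[0,0,0]}

```text
time: 50.53
position: [0.4852, 0.3857, 0.1111]
tool_rot: [-1.003, 1.373, 0.996]
ft_force: [0.0, 0.1, -1.9]
grip_width: 0.734
```

```bash
python3 go.py .4896 .3952 .07 80.9
```

```text
d mm [  4.4   9.5 -41.1] lin(now axes) [ 1.63 -0.09  0.47] lin(target axes) [ 1.64 -0.11  0.4 ] rot [-0.0829 -0.0209 -0.0147] rows rot 2.0
t 50.53 f [ 0.   0.1 -1.9] grip 0.734
```

Request:
play_rows:
  targets:
    - {"claw":1,"linear":[0.3,-0.1,0.4],"rotation":[-0.04,-0.01,-0.007]}
    - {"claw":1,"linear":[0.4,0,0],"rotation":[-0.04,-0.01,-0.007]}
    - {"claw":1,"linear":[0.4,0,0],"rotation":[0,0,0]}
    - {"claw":1,"linear":[0.4,0,0],"rotation":[0,0,0]}
    - {"claw":1,"linear":[0,0,0],"rotation":[0,0,0]}

```text
time: 50.95
position: [0.4915, 0.3905, 0.0698]
tool_rot: [-1.079, 1.292, 1.076]
ft_force: [-0.1, 0.0, -2.7]
grip_width: 0.73
```

```bash
python3 go.py .4908 .3950 .025 80.9
```

```text
d mm [ -0.7   4.5 -44.8] lin(now axes) [1.79 0.06 0.18] lin(target axes) [1.79 0.06 0.17] rot [-0.0125 -0.0026 -0.0005] rows rot 1.0
t 50.95 f [-0.1  0.  -2.7] grip 0.73
```

Request:
play_rows:
  targets:
    - {"claw":1,"linear":[0.4,0.08,0.2],"rotation":[-0.012,-0.002,0]}
    - {"claw":1,"linear":[0.5,0.03,0],"rotation":[0,0,0]}
    - {"claw":1,"linear":[0.5,0.03,0],"rotation":[0,0,0]}
    - {"claw":1,"linear":[0.2,0,0],"rotation":[0,0,0]}
    - {"claw":1,"linear":[0,0,0],"rotation":[0,0,0]}

```text
time: 51.37
position: [0.4884, 0.3961, 0.0246]
tool_rot: [-1.089, 1.285, 1.089]
ft_force: [0.3, 0.1, -2.0]
grip_width: 0.732
```

```bash
python3 go.py .4908 .3950 .0235 80.9
```

```text
d mm [ 2.4 -1.1 -1.1] lin(now axes) [ 0.04 -0.1  -0.03] lin(target axes) [ 0.04 -0.1  -0.03] rot [-0.0028 -0.0017 -0.0013] rows rot 1.0
t 51.37 f [ 0.3  0.1 -2. ] grip 0.732
```

Request:
play_rows:
  targets:
    - {"claw":1,"linear":[0.12,-0.1,-0.03],"rotation":[0,0,0]}
    - {"claw":1,"linear":[0,0,0],"rotation":[0,0,0]}
    - {"claw":0,"linear":[0,0,0],"rotation":[0,0,0]}
    - {"claw":0,"linear":[0,0,0],"rotation":[0,0,0]}
    - {"claw":0,"linear":[0,0,0],"rotation":[0,0,0]}
    - {"claw":0,"linear":[0,0,0],"rotation":[0,0,0]}
    - {"claw":0,"linear":[0,0,0],"rotation":[0,0,0]}
    - {"claw":0,"linear":[-0.4,0,0],"rotation":[0,0,0]}
    - {"claw":0,"linear":[-0.8,0,0],"rotation":[0,0,0]}
    - {"claw":0,"linear":[-0.8,0,0],"rotation":[0,0,0]}

```text
time: 52.2
position: [0.489, 0.3951, 0.0734]
tool_rot: [-1.088, 1.291, 1.091]
ft_force: [0.4, 1.1, 0.1]
grip_width: 0.995
```

Request:
play_rows:
  targets:
    - {"claw":0,"linear":[-0.8,0,-0.5],"rotation":[0,0,0]}
    - {"claw":0,"linear":[-0.5,0,-1],"rotation":[0,0,0]}
    - {"claw":0,"linear":[-0.2,-0.1,-1],"rotation":[0,0,0]}
    - {"claw":0,"linear":[0,-0.2,-1],"rotation":[0,0,0]}
    - {"claw":0,"linear":[0,-0.2,-1],"rotation":[0,0,0]}
    - {"claw":0,"linear":[0,-0.2,-1],"rotation":[0,0,0]}
    - {"claw":0,"linear":[0,-0.2,-1],"rotation":[0,0,0]}
    - {"claw":0,"linear":[0,-0.2,-1],"rotation":[0,0,0]}
    - {"claw":0,"linear":[0,-0.2,-1],"rotation":[0,0,0]}
    - {"claw":0,"linear":[0,0,0],"rotation":[0,0,0]}

```text
time: 53.03
position: [0.4906, 0.1768, 0.1271]
tool_rot: [-1.09, 1.268, 1.09]
ft_force: [0.6, -1.0, -0.3]
grip_width: 0.999
```

```bash
cat > chk.py <<'E'
from h import *
import meas,sys
im=get_image('top');cv2.imwrite(sys.argv[1],im);H,S,V=cv2.split(cv2.cvtColor(im,cv2.COLOR_BGR2HSV))
br=((S>100)&(V>150)&(H>10)&(H<22)).astype(np.uint8)*255
for r in meas.rects(br,.014,400,(300,140,430,320)): print('board',r)
for r in meas.rects(br,float(sys.argv[2]),600,(115,200,200,305)): print('base',r)
E
python3 chk.py pics/t4.png .033; python3 go.py .405 -.16 .13 2.2
```

```text
board (array([375., 276.]), 405.4, -160.4, 170.6, 66.6, -87.7)
board (array([368., 180.]), 660.2, -155.1, 170.9, 67.5, 87.4)
base (array([152., 251.]), 486.3, 396.2, 171.6, 62.6, -9.0)
d mm [ -85.5 -339.7    2.6] lin(now axes) [ -0.27   1.26 -13.95] lin(target axes) [ -0.1  -13.45  -3.94] rot [ 0.8759  0.0093 -0.001 ] rows rot 12.0
t 53.08 f [-0.2 -0.4  0.3] grip 1.003
```

Request:
play_rows:
  targets:
    - {"claw":0,"linear":[0,0,-0.7],"rotation":[0.01,0.009,0]}
    - {"claw":0,"linear":[0,0,-1],"rotation":[0,0,0]}
    - {"claw":0,"linear":[0,0,-1],"rotation":[0,0,0]}
    - {"claw":0,"linear":[0,0,-1],"rotation":[0,0,0]}
    - {"claw":0,"linear":[0,0,-1],"rotation":[0,0,0]}
    - {"claw":0,"linear":[0,0,-1],"rotation":[0,0,0]}
    - {"claw":0,"linear":[0,0.1,-1],"rotation":[0,0,0]}
    - {"claw":0,"linear":[0,0.1,-1],"rotation":[0,0,0]}
    - {"claw":0,"linear":[0,0.2,-1],"rotation":[0,0,0]}
    - {"claw":0,"linear":[0,0.2,-1],"rotation":[0,0,0]}

```text
time: 53.92
position: [0.4352, -0.0548, 0.1322]
tool_rot: [-1.102, 1.268, 1.087]
ft_force: [0.0, -0.7, 0.4]
grip_width: 0.999
```

Request:
play_rows:
  targets:
    - {"claw":0,"linear":[0,0.2,-1],"rotation":[0,0,0]}
    - {"claw":0,"linear":[0,0.2,-1],"rotation":[0,0,0]}
    - {"claw":0,"linear":[0,0.2,-1],"rotation":[0,0,0]}
    - {"claw":0,"linear":[0,0,-0.5],"rotation":[0,0,0]}
    - {"claw":0,"linear":[0,0,0],"rotation":[0.07,0,0]}
    - {"claw":0,"linear":[0,0,0],"rotation":[0.07,0,0]}
    - {"claw":0,"linear":[0,0,0],"rotation":[0.07,0,0]}
    - {"claw":0,"linear":[0,0,0],"rotation":[0.07,0,0]}
    - {"claw":0,"linear":[0,0,0],"rotation":[0.07,0,0]}
    - {"claw":0,"linear":[0,0,0],"rotation":[0.07,0,0]}

```text
time: 54.75
position: [0.4045, -0.1456, 0.1369]
tool_rot: [-0.576, 1.481, 0.561]
ft_force: [-0.4, 0.1, 0.6]
grip_width: 0.999
```

Request:
play_rows:
  targets:
    - {"claw":0,"linear":[0,0,0],"rotation":[0.07,0,0]}
    - {"claw":0,"linear":[0,0,0],"rotation":[0.07,0,0]}
    - {"claw":0,"linear":[0,0,0],"rotation":[0.07,0,0]}
    - {"claw":0,"linear":[0,0,0],"rotation":[0.07,0,0]}
    - {"claw":0,"linear":[0,0,0],"rotation":[0.07,0,0]}
    - {"claw":0,"linear":[0,0,0],"rotation":[0,0,0]}

```text
time: 55.25
position: [0.4059, -0.1424, 0.1395]
tool_rot: [-0.125, 1.55, 0.115]
ft_force: [0.7, 0.1, -0.7]
grip_width: 1.0
```

```bash
python3 go.py .4054 -.1604 .04 2.2
```

```text
d mm [ -0.5 -18.  -99.5] lin(now axes) [ 3.98 -0.67 -0.19] lin(target axes) [ 3.98 -0.72 -0.05] rot [0.0731 0.011  0.0046] rows rot 1.0
t 55.25 f [ 0.7  0.1 -0.7] grip 1.0
```

Request:
play_rows:
  targets:
    - {"claw":0,"linear":[0.4,-0.35,0],"rotation":[0.07,0.011,0.005]}
    - {"claw":0,"linear":[0.8,-0.3,0],"rotation":[0,0,0]}
    - {"claw":0,"linear":[0.8,0,0],"rotation":[0,0,0]}
    - {"claw":0,"linear":[0.8,0,0],"rotation":[0,0,0]}
    - {"claw":0,"linear":[0.8,0,0],"rotation":[0,0,0]}
    - {"claw":0,"linear":[0.3,0,0],"rotation":[0,0,0]}
    - {"claw":0,"linear":[0,0,0],"rotation":[0,0,0]}

```text
time: 55.83
position: [0.4122, -0.1574, 0.0427]
tool_rot: [-0.053, 1.564, 0.05]
ft_force: [-0.3, 0.5, -0.1]
grip_width: 0.999
```

```bash
python3 go.py .4054 -.1604 .004 2.2
```

```text
d mm [ -6.8  -3.  -38.7] lin(now axes) [ 1.55 -0.1  -0.29] lin(target axes) [ 1.55 -0.11 -0.27] rot [0.0176 0.004  0.0013] rows rot 1.0
t 55.83 f [-0.3  0.5 -0.1] grip 0.999
```

Request:
play_rows:
  targets:
    - {"claw":0,"linear":[0.2,-0.12,-0.3],"rotation":[0.017,0.004,0]}
    - {"claw":0,"linear":[0.4,0,-0.03],"rotation":[0,0,0]}
    - {"claw":0,"linear":[0.4,0,-0.03],"rotation":[0,0,0]}
    - {"claw":0,"linear":[0.4,0,-0.03],"rotation":[0,0,0]}
    - {"claw":0,"linear":[0.15,0,0],"rotation":[0,0,0]}
    - {"claw":0,"linear":[0,0,0],"rotation":[0,0,0]}

```text
time: 56.33
position: [0.4045, -0.1618, 0.0041]
tool_rot: [-0.035, 1.565, 0.03]
ft_force: [0.6, 0.3, -1.1]
grip_width: 0.998
```

```bash
python3 go.py .4054 -.1604 .004 2.2
```

```text
d mm [ 0.9  1.4 -0.1] lin(now axes) [0.   0.06 0.04] lin(target axes) [0.   0.06 0.04] rot [0.0019 0.0033 0.0023] rows rot 1.0
t 56.33 f [ 0.6  0.3 -1.1] grip 0.998
```

Request:
play_rows:
  targets:
    - {"claw":1,"linear":[0,0.06,0],"rotation":[0,0,0]}
    - {"claw":1,"linear":[0,0,0],"rotation":[0,0,0]}
    - {"claw":1,"linear":[0,0,0],"rotation":[0,0,0]}
    - {"claw":1,"linear":[0,0,0],"rotation":[0,0,0]}
    - {"claw":1,"linear":[0,0,0],"rotation":[0,0,0]}
    - {"claw":1,"linear":[0,0,0],"rotation":[0,0,0]}
    - {"claw":1,"linear":[0,0,0],"rotation":[0,0,0]}

```text
time: 56.92
position: [0.4058, -0.1604, 0.0055]
tool_rot: [-0.036, 1.563, 0.03]
ft_force: [0.2, -0.7, -2.9]
grip_width: 0.732
```

Request:
play_rows:
  targets:
    - {"claw":1,"linear":[-0.4,0,0],"rotation":[0,0,0]}
    - {"claw":1,"linear":[-0.8,0,0],"rotation":[0,0,0]}
    - {"claw":1,"linear":[-0.8,0,0],"rotation":[0,0,0]}
    - {"claw":1,"linear":[-0.8,0,0.1],"rotation":[0,0,0]}
    - {"claw":1,"linear":[-0.8,0,0.3],"rotation":[0,0,0]}
    - {"claw":1,"linear":[-0.8,0,0.4],"rotation":[0,0,0]}
    - {"claw":1,"linear":[-0.6,0.3,0.4],"rotation":[0,0,0]}
    - {"claw":1,"linear":[0,0.7,0.4],"rotation":[0,0,0]}
    - {"claw":1,"linear":[0,1,0.4],"rotation":[0,0,0]}
    - {"claw":1,"linear":[0,1,0.4],"rotation":[0,0,0]}

```text
time: 57.75
position: [0.4595, -0.0868, 0.1419]
tool_rot: [-0.026, 1.564, 0.017]
ft_force: [0.1, 0.1, -0.4]
grip_width: 0.733
```

Request:
play_rows:
  targets:
    - {"claw":1,"linear":[0,1,0.4],"rotation":[0,0,0]}
    - {"claw":1,"linear":[0,1,0.4],"rotation":[0,0,0]}
    - {"claw":1,"linear":[0,1,0.3],"rotation":[0,0,0]}
    - {"claw":1,"linear":[0,1,0.3],"rotation":[0,0,0]}
    - {"claw":1,"linear":[0,1,0.1],"rotation":[0,0,0]}
    - {"claw":1,"linear":[0,1,0.1],"rotation":[0,0,0]}
    - {"claw":1,"linear":[0,1,0],"rotation":[0,0,0]}
    - {"claw":1,"linear":[0,1,0],"rotation":[0,0,0]}
    - {"claw":1,"linear":[0,1,0],"rotation":[0,0,0]}
    - {"claw":1,"linear":[0,1,0],"rotation":[0,0,0]}

```text
time: 58.58
position: [0.4945, 0.1745, 0.1481]
tool_rot: [-0.024, 1.559, 0.011]
ft_force: [-0.3, 0.4, -2.0]
grip_width: 0.732
```

```bash
python3 go.py .4905 .3952 .13 80.9
```

```text
d mm [ -4.  220.7 -18.1] lin(now axes) [0.65 8.84 0.03] lin(target axes) [0.72 1.55 8.69] rot [-0.8847  0.0025  0.0096] rows rot 12.0
t 58.58 f [-0.3  0.4 -2. ] grip 0.732
```

Request:
play_rows:
  targets:
    - {"claw":1,"linear":[0,1,0],"rotation":[0,0,0]}
    - {"claw":1,"linear":[0,1,0],"rotation":[0,0,0]}
    - {"claw":1,"linear":[0,1,0],"rotation":[0,0,0]}
    - {"claw":1,"linear":[0,1,0],"rotation":[0,0,0]}
    - {"claw":1,"linear":[0,1,0],"rotation":[0,0,0]}
    - {"claw":1,"linear":[0,1,0],"rotation":[0,0,0]}
    - {"claw":1,"linear":[0,1,0],"rotation":[0,0,0]}
    - {"claw":1,"linear":[0,0.8,0],"rotation":[0,0,0]}
    - {"claw":1,"linear":[0,0.4,0],"rotation":[0,0,0]}
    - {"claw":1,"linear":[0,0,0],"rotation":[-0.071,0,0]}

```text
time: 59.42
position: [0.4848, 0.3939, 0.1516]
tool_rot: [-0.117, 1.556, 0.102]
ft_force: [-0.8, 0.2, -1.5]
grip_width: 0.732
```

Request:
play_rows:
  targets:
    - {"claw":1,"linear":[0,0,0],"rotation":[-0.071,0,0]}
    - {"claw":1,"linear":[0,0,0],"rotation":[-0.071,0,0]}
    - {"claw":1,"linear":[0,0,0],"rotation":[-0.071,0,0]}
    - {"claw":1,"linear":[0,0,0],"rotation":[-0.071,0,0]}
    - {"claw":1,"linear":[0,0,0],"rotation":[-0.071,0,0]}
    - {"claw":1,"linear":[0,0,0],"rotation":[-0.071,0,0]}
    - {"claw":1,"linear":[0,0,0],"rotation":[-0.071,0,0]}
    - {"claw":1,"linear":[0,0,0],"rotation":[-0.071,0,0]}
    - {"claw":1,"linear":[0,0,0],"rotation":[-0.071,0,0]}
    - {"claw":1,"linear":[0,0,0],"rotation":[-0.071,0,0]}

```text
time: 60.25
position: [0.4855, 0.3856, 0.1541]
tool_rot: [-1.033, 1.325, 0.993]
ft_force: [0.3, 0.5, -2.4]
grip_width: 0.736
```

Request:
play_rows:
  targets:
    - {"claw":1,"linear":[0,0,0],"rotation":[-0.071,0,0]}
    - {"claw":1,"linear":[0,0,0],"rotation":[0,0,0]}

```text
time: 60.42
position: [0.4862, 0.3832, 0.1546]
tool_rot: [-1.124, 1.28, 1.081]
ft_force: [0.3, 0.7, -1.5]
grip_width: 0.733
```

```bash
python3 go.py .4905 .3952 .085 80.9
```

```text
d mm [  4.3  12.  -69.6] lin(now axes) [ 2.77 -0.06  0.56] lin(target axes) [ 2.78 -0.1   0.5 ] rot [ 0.0086 -0.0134  0.01  ] rows rot 1.0
t 60.42 f [ 0.3  0.7 -1.5] grip 0.733
```

Request:
play_rows:
  targets:
    - {"claw":1,"linear":[0.3,-0.1,0.5],"rotation":[0.008,-0.013,0.01]}
    - {"claw":1,"linear":[0.7,0,0],"rotation":[0,0,0]}
    - {"claw":1,"linear":[0.7,0,0],"rotation":[0,0,0]}
    - {"claw":1,"linear":[0.7,0,0],"rotation":[0,0,0]}
    - {"claw":1,"linear":[0.5,0,0],"rotation":[0,0,0]}
    - {"claw":1,"linear":[0,0,0],"rotation":[0,0,0]}

```text
time: 60.92
position: [0.4949, 0.3953, 0.0797]
tool_rot: [-1.07, 1.286, 1.074]
ft_force: [-0.0, -1.2, -1.8]
grip_width: 0.732
```

```bash
python3 go.py .4905 .3952 .0385 80.9
```

```text
d mm [ -4.4  -0.1 -41.2] lin(now axes) [ 1.65  0.17 -0.04] lin(target axes) [ 1.65  0.17 -0.03] rot [-0.016   0.0031  0.0008] rows rot 1.0
t 60.92 f [-0.  -1.2 -1.8] grip 0.732
```

Request:
play_rows:
  targets:
    - {"claw":1,"linear":[0.4,0.16,0],"rotation":[-0.015,0.003,0]}
    - {"claw":1,"linear":[0.4,0.02,0],"rotation":[0,0,0]}
    - {"claw":1,"linear":[0.4,0.02,0],"rotation":[0,0,0]}
    - {"claw":1,"linear":[0.2,0,0],"rotation":[0,0,0]}
    - {"claw":1,"linear":[0,0,0],"rotation":[0,0,0]}

```text
time: 61.33
position: [0.4904, 0.3971, 0.0422]
tool_rot: [-1.089, 1.28, 1.088]
ft_force: [-0.3, 0.0, -1.7]
grip_width: 0.731
```

```bash
python3 go.py .4905 .3952 .0385 80.9
```

```text
d mm [ 0.1 -1.9 -3.7] lin(now axes) [ 0.15 -0.02 -0.08] lin(target axes) [ 0.15 -0.02 -0.08] rot [-0.0021  0.0007  0.001 ] rows rot 1.0
t 61.33 f [-0.3  0.  -1.7] grip 0.731
```

Request:
play_rows:
  targets:
    - {"claw":1,"linear":[0.25,0,-0.1],"rotation":[0,0,0]}
    - {"claw":1,"linear":[0,0,0],"rotation":[0,0,0]}
    - {"claw":0,"linear":[0,0,0],"rotation":[0,0,0]}
    - {"claw":0,"linear":[0,0,0],"rotation":[0,0,0]}
    - {"claw":0,"linear":[0,0,0],"rotation":[0,0,0]}
    - {"claw":0,"linear":[0,0,0],"rotation":[0,0,0]}
    - {"claw":0,"linear":[0,0,0],"rotation":[0,0,0]}
    - {"claw":0,"linear":[-0.4,0,0],"rotation":[0,0,0]}
    - {"claw":0,"linear":[-0.8,0,0],"rotation":[0,0,0]}
    - {"claw":0,"linear":[-0.8,0,0],"rotation":[0,0,0]}

```text
time: 62.17
position: [0.4899, 0.3949, 0.0877]
tool_rot: [-1.088, 1.279, 1.089]
ft_force: [0.7, 0.3, 0.8]
grip_width: 0.996
```

Request:
play_rows:
  targets:
    - {"claw":0,"linear":[-0.8,0,-0.5],"rotation":[0,0,0]}
    - {"claw":0,"linear":[-0.5,-0.2,-1],"rotation":[0,0,0]}
    - {"claw":0,"linear":[0,-0.4,-1],"rotation":[0,0,0]}
    - {"claw":0,"linear":[0,-0.5,-1],"rotation":[0,0,0]}
    - {"claw":0,"linear":[0,-0.5,-1],"rotation":[0,0,0]}
    - {"claw":0,"linear":[0,-0.5,-1],"rotation":[0,0,0]}
    - {"claw":0,"linear":[0,-0.5,-1],"rotation":[0,0,0]}
    - {"claw":0,"linear":[0,-0.5,-1],"rotation":[0,0,0]}
    - {"claw":0,"linear":[0,-0.5,-1],"rotation":[0,0,0]}
    - {"claw":0,"linear":[0,0,0],"rotation":[0,0,0]}

```text
time: 63.0
position: [0.5494, 0.168, 0.1358]
tool_rot: [-1.094, 1.256, 1.09]
ft_force: [0.8, -1.4, -0.6]
grip_width: 0.998
```

```bash
python3 chk.py pics/t5.png .047; python3 go.py .66 -.155 .13 -2.6
```

```text
board (array([367., 179.]), 660.7, -155.1, 171.7, 65.4, 88.5)
base (array([151., 248.]), 487.5, 394.5, 175.9, 68.3, -8.6)
d mm [ 111.5 -326.2   -6. ] lin(now axes) [  0.13  -6.37 -12.23] lin(target axes) [  0.24 -12.83   5.05] rot [ 9.325e-01  1.590e-02 -1.000e-04] rows rot 12.0
t 63.05 f [-0.7  1.  -0.6] grip 1.0
```

Request:
play_rows:
  targets:
    - {"claw":0,"linear":[0,-0.35,-0.7],"rotation":[0.01,0.015,0]}
    - {"claw":0,"linear":[0,-0.52,-1],"rotation":[0,0,0]}
    - {"claw":0,"linear":[0,-0.52,-1],"rotation":[0,0,0]}
    - {"claw":0,"linear":[0,-0.52,-1],"rotation":[0,0,0]}
    - {"claw":0,"linear":[0,-0.52,-1],"rotation":[0,0,0]}
    - {"claw":0,"linear":[0,-0.52,-1],"rotation":[0,0,0]}
    - {"claw":0,"linear":[0,-0.52,-1],"rotation":[0,0,0]}
    - {"claw":0,"linear":[0,-0.52,-1],"rotation":[0,0,0]}
    - {"claw":0,"linear":[0,-0.52,-1],"rotation":[0,0,0]}
    - {"claw":0,"linear":[0,-0.52,-1],"rotation":[0,0,0]}

```text
time: 63.88
position: [0.6373, -0.0778, 0.1447]
tool_rot: [-1.115, 1.261, 1.093]
ft_force: [-0.1, -0.4, -0.5]
grip_width: 1.005
```

Request:
play_rows:
  targets:
    - {"claw":0,"linear":[0,-0.52,-1],"rotation":[0,0,0]}
    - {"claw":0,"linear":[0,-0.4,-0.8],"rotation":[0,0,0]}
    - {"claw":0,"linear":[0,0,0],"rotation":[0.071,0,0]}
    - {"claw":0,"linear":[0,0,0],"rotation":[0.071,0,0]}
    - {"claw":0,"linear":[0,0,0],"rotation":[0.071,0,0]}
    - {"claw":0,"linear":[0,0,0],"rotation":[0.071,0,0]}
    - {"claw":0,"linear":[0,0,0],"rotation":[0.071,0,0]}
    - {"claw":0,"linear":[0,0,0],"rotation":[0.071,0,0]}
    - {"claw":0,"linear":[0,0,0],"rotation":[0.071,0,0]}
    - {"claw":0,"linear":[0,0,0],"rotation":[0.071,0,0]}

```text
time: 64.72
position: [0.6583, -0.1288, 0.148]
tool_rot: [-0.398, 1.52, 0.383]
ft_force: [0.1, -0.4, -0.3]
grip_width: 1.003
```

Request:
play_rows:
  targets:
    - {"claw":0,"linear":[0,0,0],"rotation":[0.071,0,0]}
    - {"claw":0,"linear":[0,0,0],"rotation":[0.071,0,0]}
    - {"claw":0,"linear":[0,0,0],"rotation":[0.071,0,0]}
    - {"claw":0,"linear":[0,0,0],"rotation":[0.071,0,0]}
    - {"claw":0,"linear":[0,0,0],"rotation":[0,0,0]}

```text
time: 65.13
position: [0.66, -0.1213, 0.1497]
tool_rot: [-0.03, 1.554, 0.025]
ft_force: [0.4, -0.7, 0.8]
grip_width: 1.001
```

```bash
python3 go.py .66 -.155 .04 -2.2
```

```text
d mm [   0.   -33.7 -109.7] lin(now axes) [ 4.39 -1.33 -0.12] lin(target axes) [ 4.39 -1.35  0.05] rot [0.0472 0.0107 0.0019] rows rot 1.0
t 65.13 f [ 0.4 -0.7  0.8] grip 1.001
```

Request:
play_rows:
  targets:
    - {"claw":0,"linear":[0.4,-0.6,0],"rotation":[0.045,0.011,0.002]}
    - {"claw":0,"linear":[0.7,-0.6,0],"rotation":[0,0,0]}
    - {"claw":0,"linear":[0.8,-0.1,0],"rotation":[0,0,0]}
    - {"claw":0,"linear":[0.8,0,0],"rotation":[0,0,0]}
    - {"claw":0,"linear":[0.8,0,0],"rotation":[0,0,0]}
    - {"claw":0,"linear":[0.5,0,0],"rotation":[0,0,0]}
    - {"claw":0,"linear":[0,0,0],"rotation":[0,0,0]}

```text
time: 65.72
position: [0.6648, -0.1469, 0.0502]
tool_rot: [0.006, 1.566, -0.003]
ft_force: [-1.2, 0.6, -1.3]
grip_width: 1.0
```

```bash
python3 go.py .66 -.155 .009 -2.2; python3 -c "
from h import *
st()"
```

```text
d mm [ -4.8  -8.1 -41.2] lin(now axes) [ 1.65 -0.33 -0.2 ] lin(target axes) [ 1.65 -0.33 -0.18] rot [ 0.0209  0.0031 -0.0013] rows rot 1.0
t 65.72 f [-1.2  0.6 -1.3] grip 1.0
t 65.72 pos [ 0.6648 -0.1469  0.0502] grip 1.0 f [-1.2  0.6 -1.3]
q [ 0.138  0.503  0.056  1.557 -0.034  1.078  0.197]
[[0.005, 0.006, 1.0], [0.002, 1.0, -0.006], [-1.0, 0.002, 0.005]]
```

Request:
play_rows:
  targets:
    - {"claw":0,"linear":[0.2,-0.33,-0.2],"rotation":[0.02,0,0]}
    - {"claw":0,"linear":[0.4,0,-0.03],"rotation":[0,0,0]}
    - {"claw":0,"linear":[0.4,0,-0.03],"rotation":[0,0,0]}
    - {"claw":0,"linear":[0.35,0,0],"rotation":[0,0,0]}
    - {"claw":0,"linear":[0,0,0],"rotation":[0,0,0]}

```text
time: 66.13
position: [0.66, -0.1549, 0.0167]
tool_rot: [0.029, 1.562, -0.026]
ft_force: [-0.4, -0.3, -0.6]
grip_width: 1.0
```

```bash
python3 go.py .66 -.155 .009 -2.2
```

```text
d mm [ 0.  -0.1 -7.7] lin(now axes) [ 0.31 -0.   -0.  ] lin(target axes) [ 0.31 -0.    0.  ] rot [ 0.0021  0.0056 -0.0013] rows rot 1.0
t 66.13 f [-0.4 -0.3 -0.6] grip 1.0
```

Request:
play_rows:
  targets:
    - {"claw":0,"linear":[0.32,0,0],"rotation":[0,0,0]}
    - {"claw":0,"linear":[0.08,0,0],"rotation":[0,0,0]}
    - {"claw":1,"linear":[0,0,0],"rotation":[0,0,0]}
    - {"claw":1,"linear":[0,0,0],"rotation":[0,0,0]}
    - {"claw":1,"linear":[0,0,0],"rotation":[0,0,0]}
    - {"claw":1,"linear":[0,0,0],"rotation":[0,0,0]}
    - {"claw":1,"linear":[0,0,0],"rotation":[0,0,0]}
    - {"claw":1,"linear":[0,0,0],"rotation":[0,0,0]}

```text
time: 66.8
position: [0.6615, -0.1546, 0.007]
tool_rot: [0.028, 1.559, -0.025]
ft_force: [0.5, 0.3, -2.3]
grip_width: 0.729
```

Request:
play_rows:
  targets:
    - {"claw":1,"linear":[-0.3,0,0],"rotation":[0,0,0]}
    - {"claw":1,"linear":[-0.5,0,0],"rotation":[0,0,0]}
    - {"claw":1,"linear":[-0.8,0,0],"rotation":[0,0,0]}
    - {"claw":1,"linear":[-0.8,0,0],"rotation":[0,0,0]}
    - {"claw":1,"linear":[-0.8,0,0],"rotation":[0,0,0]}
    - {"claw":1,"linear":[-0.8,0,0],"rotation":[0,0,0]}
    - {"claw":1,"linear":[-0.8,0,0],"rotation":[0,0,0]}
    - {"claw":1,"linear":[-0.6,0,0],"rotation":[0,0,0]}
    - {"claw":1,"linear":[0,0,0],"rotation":[0,0,0]}

```text
time: 67.55
position: [0.6592, -0.1549, 0.1554]
tool_rot: [0.028, 1.558, -0.026]
ft_force: [-0.4, 0.3, -0.7]
grip_width: 0.733
```

```bash
python3 go.py .4905 .3952 .15 80.9
```

```text
d mm [-168.7  550.1   -5.4] lin(now axes) [ 0.16 21.76 -7.5 ] lin(target axes) [ 0.22 10.14 20.66] rot [-0.9207  0.0074  0.0049] rows rot 12.0
t 67.55 f [-0.4  0.3 -0.7] grip 0.733
```

Request:
play_rows:
  targets:
    - {"claw":1,"linear":[0,0.6,-0.25],"rotation":[0,0,0]}
    - {"claw":1,"linear":[0,1,-0.35],"rotation":[0,0,0]}
    - {"claw":1,"linear":[0,1,-0.35],"rotation":[0,0,0]}
    - {"claw":1,"linear":[0,1,-0.35],"rotation":[0,0,0]}
    - {"claw":1,"linear":[0,1,-0.35],"rotation":[0,0,0]}
    - {"claw":1,"linear":[0,1,-0.35],"rotation":[0,0,0]}
    - {"claw":1,"linear":[0,1,-0.35],"rotation":[0,0,0]}
    - {"claw":1,"linear":[0,1,-0.35],"rotation":[0,0,0]}
    - {"claw":1,"linear":[0,1,-0.35],"rotation":[0,0,0]}
    - {"claw":1,"linear":[0,1,-0.35],"rotation":[0,0,0]}

```text
time: 68.38
position: [0.5722, 0.0961, 0.1497]
tool_rot: [0.033, 1.565, -0.037]
ft_force: [1.0, -0.0, -2.0]
grip_width: 0.734
```

Request:
play_rows:
  targets:
    - {"claw":1,"linear":[0,1,-0.33],"rotation":[0,0,0]}
    - {"claw":1,"linear":[0,1,-0.33],"rotation":[0,0,0]}
    - {"claw":1,"linear":[0,1,-0.33],"rotation":[0,0,0]}
    - {"claw":1,"linear":[0,1,-0.33],"rotation":[0,0,0]}
    - {"claw":1,"linear":[0,1,-0.33],"rotation":[0,0,0]}
    - {"claw":1,"linear":[0,1,-0.33],"rotation":[0,0,0]}
    - {"claw":1,"linear":[0,1,-0.33],"rotation":[0,0,0]}
    - {"claw":1,"linear":[0,1,-0.33],"rotation":[0,0,0]}
    - {"claw":1,"linear":[0,1,-0.33],"rotation":[0,0,0]}
    - {"claw":1,"linear":[0,1,-0.33],"rotation":[0,0,0]}

```text
time: 69.22
position: [0.4779, 0.3664, 0.1403]
tool_rot: [0.021, 1.58, -0.034]
ft_force: [0.8, 0.5, -1.5]
grip_width: 0.736
```

Request:
play_rows:
  targets:
    - {"claw":1,"linear":[0,0.8,-0.2],"rotation":[0,0,0]}
    - {"claw":1,"linear":[0,0.4,-0.1],"rotation":[0,0,0]}
    - {"claw":1,"linear":[0,0,0],"rotation":[-0.073,0,0]}
    - {"claw":1,"linear":[0,0,0],"rotation":[-0.073,0,0]}
    - {"claw":1,"linear":[0,0,0],"rotation":[-0.073,0,0]}
    - {"claw":1,"linear":[0,0,0],"rotation":[-0.073,0,0]}
    - {"claw":1,"linear":[0,0,0],"rotation":[-0.073,0,0]}
    - {"claw":1,"linear":[0,0,0],"rotation":[-0.073,0,0]}
    - {"claw":1,"linear":[0,0,0],"rotation":[-0.073,0,0]}
    - {"claw":1,"linear":[0,0,0],"rotation":[-0.073,0,0]}

```text
time: 70.05
position: [0.4538, 0.4038, 0.1323]
tool_rot: [-0.741, 1.471, 0.735]
ft_force: [-1.0, -0.3, -0.4]
grip_width: 0.733
```

Request:
play_rows:
  targets:
    - {"claw":1,"linear":[0,0,0],"rotation":[-0.073,0,0]}
    - {"claw":1,"linear":[0,0,0],"rotation":[-0.073,0,0]}
    - {"claw":1,"linear":[0,0,0],"rotation":[-0.073,0,0]}
    - {"claw":1,"linear":[0,0,0],"rotation":[-0.073,0,0]}
    - {"claw":1,"linear":[0,0,0],"rotation":[0,0,0]}

```text
time: 70.47
position: [0.4506, 0.3992, 0.1289]
tool_rot: [-1.108, 1.311, 1.108]
ft_force: [-0.8, -0.1, -1.2]
grip_width: 0.732
```

```bash
python3 go.py .4905 .3952 .095 80.9
```

```text
d mm [ 39.9  -4.  -33.9] lin(now axes) [ 1.31 -1.63  0.11] lin(target axes) [ 1.35 -1.6   0.09] rot [ 0.0093 -0.0174 -0.015 ] rows rot 1.0
t 70.47 f [-0.8 -0.1 -1.2] grip 0.732
```

Request:
play_rows:
  targets:
    - {"claw":1,"linear":[0.1,-0.7,0.1],"rotation":[0.009,-0.017,-0.015]}
    - {"claw":1,"linear":[0.4,-0.7,0],"rotation":[0,0,0]}
    - {"claw":1,"linear":[0.4,-0.2,0],"rotation":[0,0,0]}
    - {"claw":1,"linear":[0.4,0,0],"rotation":[0,0,0]}
    - {"claw":1,"linear":[0,0,0],"rotation":[0,0,0]}

```text
time: 70.88
position: [0.4887, 0.3936, 0.0926]
tool_rot: [-1.083, 1.289, 1.081]
ft_force: [-0.1, -0.5, -1.7]
grip_width: 0.733
```

```bash
python3 go.py .4905 .3952 .054 80.9
```

```text
d mm [  1.8   1.6 -38.6] lin(now axes) [ 1.54 -0.06  0.08] lin(target axes) [ 1.54 -0.06  0.08] rot [-0.0083 -0.0021 -0.0007] rows rot 1.0
t 70.88 f [-0.1 -0.5 -1.7] grip 0.733
```

Request:
play_rows:
  targets:
    - {"claw":1,"linear":[0.4,-0.06,0.05],"rotation":[-0.008,-0.002,0]}
    - {"claw":1,"linear":[0.4,0,0],"rotation":[0,0,0]}
    - {"claw":1,"linear":[0.4,0,0],"rotation":[0,0,0]}
    - {"claw":1,"linear":[0.1,0,0],"rotation":[0,0,0]}
    - {"claw":1,"linear":[0,0,0],"rotation":[0,0,0]}

```text
time: 71.3
position: [0.4865, 0.3954, 0.0554]
tool_rot: [-1.091, 1.284, 1.095]
ft_force: [-0.1, -0.5, -0.4]
grip_width: 0.731
```

```bash
python3 go.py .4905 .3952 .054 80.9
```

```text
d mm [ 4.  -0.2 -1.4] lin(now axes) [ 0.06 -0.16  0.02] lin(target axes) [ 0.06 -0.16  0.02] rot [ 0.001  -0.0012 -0.003 ] rows rot 1.0
t 71.3 f [-0.1 -0.5 -0.4] grip 0.731
```

Request:
play_rows:
  targets:
    - {"claw":1,"linear":[-0.05,-0.18,0],"rotation":[0,0,0]}
    - {"claw":1,"linear":[0.12,0,0],"rotation":[0,0,0]}
    - {"claw":1,"linear":[0,0,0],"rotation":[0,0,0]}

```text
time: 71.55
position: [0.4915, 0.3954, 0.0543]
tool_rot: [-1.092, 1.282, 1.095]
ft_force: [-0.2, -0.1, -1.2]
grip_width: 0.729
```

```bash
python3 go.py .4905 .3952 .054 80.9
```

```text
d mm [-1.  -0.2 -0.3] lin(now axes) [ 0.01  0.04 -0.02] lin(target axes) [ 0.01  0.04 -0.02] rot [ 0.0015 -0.0006 -0.0024] rows rot 1.0
t 71.55 f [-0.2 -0.1 -1.2] grip 0.729
```

Next I'll release, lift and back off so the views are clear.

Request:
play_rows:
  targets:
    - {"claw":0,"linear":[0,0,0],"rotation":[0,0,0]}
    - {"claw":0,"linear":[0,0,0],"rotation":[0,0,0]}
    - {"claw":0,"linear":[0,0,0],"rotation":[0,0,0]}
    - {"claw":0,"linear":[0,0,0],"rotation":[0,0,0]}
    - {"claw":0,"linear":[0,0,0],"rotation":[0,0,0]}
    - {"claw":0,"linear":[-0.4,0,0],"rotation":[0,0,0]}
    - {"claw":0,"linear":[-0.8,0,0],"rotation":[0,0,0]}
    - {"claw":0,"linear":[-0.8,0,0],"rotation":[0,0,0]}
    - {"claw":0,"linear":[-0.8,0,0],"rotation":[0,0,0]}
    - {"claw":0,"linear":[-0.8,0,0],"rotation":[0,0,0]}

```text
time: 72.38
position: [0.4895, 0.3941, 0.1465]
tool_rot: [-1.092, 1.289, 1.098]
ft_force: [0.5, 0.6, -0.2]
grip_width: 0.999
```

Request:
play_rows:
  targets:
    - {"claw":0,"linear":[-0.8,0,-0.6],"rotation":[0,0,0]}
    - {"claw":0,"linear":[-0.8,0,-1],"rotation":[0,0,0]}
    - {"claw":0,"linear":[0,-0.1,-1],"rotation":[0,0,0]}
    - {"claw":0,"linear":[0,-0.1,-1],"rotation":[0,0,0]}
    - {"claw":0,"linear":[0,-0.1,-1],"rotation":[0,0,0]}
    - {"claw":0,"linear":[0,-0.1,-1],"rotation":[0,0,0]}
    - {"claw":0,"linear":[0,-0.1,-1],"rotation":[0,0,0]}
    - {"claw":0,"linear":[0,-0.1,-1],"rotation":[0,0,0]}
    - {"claw":0,"linear":[0,-0.1,-1],"rotation":[0,0,0]}
    - {"claw":0,"linear":[0,0,0],"rotation":[0,0,0]}

```text
time: 73.22
position: [0.4748, 0.177, 0.2039]
tool_rot: [-1.097, 1.263, 1.099]
ft_force: [1.0, -0.7, -1.1]
grip_width: 1.002
```

```bash
python3 chk.py pics/t6.png .061; python3 - <<'E'
from h import *
st(); t=cv2.imread('pics/t6.png'); s=get_image('side'); C=cam('side'); cv2.imwrite('pics/s13.png',s)
a=cv2.resize(t[195:310,105:205],None,fx=4,fy=4,interpolation=cv2.INTER_CUBIC)[:460]
u,v=proj(C,[.49,.395,.03])[0].astype(int); b=cv2.resize(s[max(v-45,0):v+45,u-65:u+65],(400,277),interpolation=cv2.INTER_CUBIC)
u,v=proj(C,[.5,-.41,.15])[0].astype(int); c=cv2.resize(s[v-70:v+60,u-65:u+65],(320,320))
o=np.zeros((600,800,3),np.uint8); o[:460,:400]=a; o[:277,400:]=b; o[278:598,400:720]=c
cv2.imwrite('pics/fin.png',o)
E
```

```text
base (array([145., 257.]), 472.8, 392.7, 149.2, 73.0, -9.6)
t 73.27 pos [0.4748 0.1799 0.2043] grip 1.0 f [-0.4  0.4 -0.7]
q [-0.066  0.035 -0.35   1.822  0.006  1.274  1.008]
[[0.008, -0.989, 0.145], [0.011, 0.145, 0.989], [-1.0, -0.007, 0.012]]
```

View pics/fin.png

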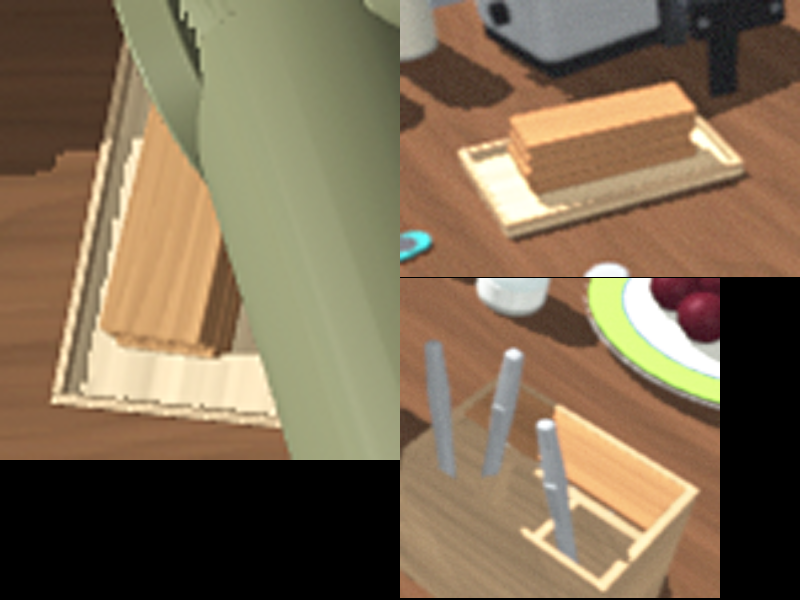

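The side view shows a square four-board pile on the tray and the three pieces of cutlery standing. The arm hides part of the top view, so I'll move it clear for one last measurement.

Request:
play_rows:
  targets:
    - {"claw":0,"linear":[0,-0.2,-1],"rotation":[0,0,0]}
    - {"claw":0,"linear":[0,-0.2,-1],"rotation":[0,0,0]}
    - {"claw":0,"linear":[0,-0.2,-1],"rotation":[0,0,0]}
    - {"claw":0,"linear":[0,-0.2,-1],"rotation":[0,0,0]}
    - {"claw":0,"linear":[0,-0.2,-1],"rotation":[0,0,0]}
    - {"claw":0,"linear":[0,-0.2,-1],"rotation":[0,0,0]}
    - {"claw":0,"linear":[0,-0.2,-1],"rotation":[0,0,0]}
    - {"claw":0,"linear":[0,-0.2,-1],"rotation":[0,0,0]}
    - {"claw":0,"linear":[0,0,0],"rotation":[0,0,0]}

```text
time: 74.07
position: [0.4904, -0.01, 0.2052]
tool_rot: [-1.117, 1.235, 1.127]
ft_force: [0.2, -0.1, -0.6]
grip_width: 0.998
```

```bash
python3 chk.py pics/t7.png .061; python3 - <<'E'
from h import *
st(); t=cv2.imread('pics/t7.png'); s=get_image('side'); C=cam('side')
a=cv2.resize(t[195:310,105:205],None,fx=4,fy=4,interpolation=cv2.INTER_CUBIC)
u,v=proj(C,[.49,.395,.03])[0].astype(int); b=cv2.resize(s[v-33:v+33,u-48:u+48],(400,275),interpolation=cv2.INTER_CUBIC)
u,v=proj(C,[.5,-.41,.15])[0].astype(int); c=cv2.resize(s[v-70:v+60,u-65:u+65],(320,320))
o=np.zeros((600,800,3),np.uint8); o[:460,:400]=a; o[:275,400:]=b; o[278:598,400:720]=c
cv2.imwrite('pics/fin2.png',o)
E
```

```text
base (array([149., 248.]), 487.7, 391.5, 179.0, 72.8, -8.6)
t 74.12 pos [ 0.4904 -0.0068  0.2054] grip 0.999 f [-0.3  1.4  0.6]
q [ 0.133 -0.012 -0.154  1.866 -0.025  1.273  1.447]
[[0.015, -0.994, 0.109], [0.023, 0.11, 0.994], [-1.0, -0.012, 0.024]]
```

View pics/fin2.png

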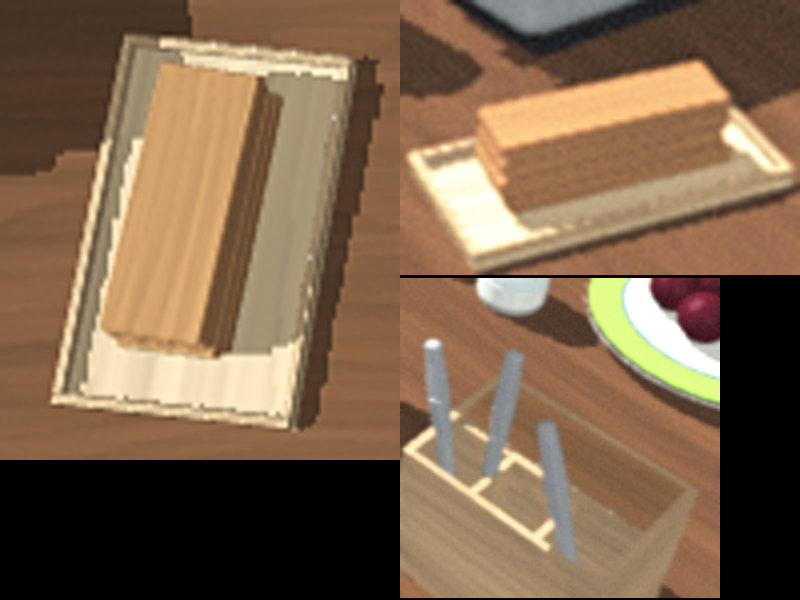

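```bash
python3 - <<'E'
from h import *
C=cam('top'); f=lambda c:np.array(c)/4+[105,195]-.4
w=ray(C,f([(165,65),(266,77),(206,350),(102,329)]),.061)[:,:2]; print(w.mean(0).round(4),[round(float(np.linalg.norm(w[i]-w[(i+1)%4])),3) for i in range(4)])
d=w[0]-w[3]+w[1]-w[2];print(np.degrees(np.arctan2(d[1],d[0])))
b=ray(C,f([(282,97),(233,354)]),.010)[:,:2];print('base right edge',b, b.mean(0))
a=np.radians(-9.1);print('expected mid of right edge',np.array([.4896,.3952])+.032*np.array([np.sin(a),-np.cos(a)]))
E
```

```text
[0.4893 0.3906] [0.064, 0.171, 0.065, 0.166]
-9.841682584428154
base right edge [[0.56802201 0.35082049]
 [0.40190977 0.37483532]] [0.48496589 0.36282791]
expected mid of right edge [0.48453894 0.36360276]
```

The top board is within about 5 mm and 0.8° of the base by hand-picked corners, and about 1 mm by the contour's outer edge and by the release pose. Both are inside the 8 mm limit, so I'm handing in.

```bash
python3 -c "
from h import *
print(close_job())"
```

```text
the job is handed in; nothing more can be done
None
```

The job is handed in, at about 74 s of the 210 s allowed. The hand-in reports no verdict, so the result rests on my own checks below.

- **Cover:** I slid it over the tea well until it met its end stop, with about 10 N of resistance. The later side views show it still over the well.
- **Cutlery:** All three pieces were present. Each was pivoted upright on its tip and set down handle up: the spoon in the right compartment, the knife and fork in the left one. In the last side view all three are standing and let go, leaning on the walls and dividers. I judged their lean by eye; I did not measure it.
- **Boards:** All three loose boards were present and are stacked on the tray board. The base board's edge measured within 1 mm of where it was before stacking.
- **Bystanders:** I felt no contact with any of them. I did not measure their positions again at the end.

**Where the checks disagreed:** For the top board, hand-picked image corners put it about 4.6 mm and 0.8° off the base. The outline's outer edge and the gripper position at release both said about 1 mm. The first board stacked measured about 3 mm off. I did not get a clean measurement of the middle board, because the pile's outline merged the layers. All measured offsets are inside the 8 mm limit.

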